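# Lean the washed spot plates on the folding drain rack

### The arm

A 6-joint arm with a two-finger parallel gripper is mounted at the origin on the work surface. World frame = base frame: x ahead of the robot, y to its left, z up, the work surface at z = 0. Lengths are in m, angles in rad, forces in N, time in s.
With the tool pointing down it reaches from about 0.375 to 0.9 m from the base axis. Payload 3.1 kg.
Tool frame: the origin (TCP) lies at the very end of the fingers, on their centre line; the grasp point (between the pads) lies 19 mm behind it; z points along the fingers, y is the direction in which the jaws open and shut (so a half turn about z gives the same grasp; the last joint's range is limited). The gripper opens to 87 mm and grips with 3 to 60 N. Pads are 19 mm wide; open, the fingers measure 117 mm over their backs; the gripper's body (75 mm by 190 mm) begins 51 mm behind the grasp point.
Start: joints at [0.924, 0.527, 1.433, -0, 1.181, -0.178], TCP at [0.282, 0.558, 0.223] pointing down, gripper open.
Joint ranges: [-3.08, 3.08], [-0.75, 2.2], [0.22, 2.44], [-1.43, 4.57], [0, 2.65], [-2.85, 2.85]. Speed limits (rad/s): [2.79, 2.79, 3.14, 3.14, 3.14, 3.14].

### API

Orientations are given as a rotation vector (axis times angle).
In Python, from plant import env, viewer, ticket, boxes_of, outline_of, landmark_of gives the robot as it stands.
- The arm moves only by the tool carry_out, never from a script. Its argument "plan" is a list of rows, each an object of numbers: "x", "y", "z": the shift along the tool's x, y, z each as a share of 0.04 m, from -1 to 1; "wx", "wy", "wz": the turn, a rotation vector about the tool's x, y, z each as a share of 4 degrees, from -1 to 1; "hand": the closure, from 0 (fully open) to 1 (shut). In form: [{"x": .., "y": .., "z": .., "wx": .., "wy": .., "wz": .., "hand": ..}, ...]. A call has 1 to 12 rows; each row shifts and turns the pose as measured when the row begins, along the tool's axes as they then stand; what a row does not reach is not made up. A row lasts 1/8 s, in which the tool goes at most 62.5 mm and 10.7 degrees, less where a joint would pass 70% of its speed; a pose out of reach is approached as far as the arm can. A call with a number of a shift or a turn outside -1 to 1 is refused whole. A call with a gripper value outside its range is refused whole. The fingers move at their own pace and stop on an object; "squeeze" is the grip in N (left out, the last holds). Time passes only in rows, so rows that do not move let the fingers close. It gives the time, the measured TCP pose, the force and the opening at its end, in the units of the state.
- env.state(): the state, without advancing time (a new reading comes with each control period).
- viewer.camera(name): name is "scene" or "top"; returns a dict with "image" (384x512x3 uint8, red, green, blue), "fovy" (degrees; the focal length in pixels is half the picture's height over the tangent of half this angle, whatever the lens; pixels are square), "cx", "cy" (the principal point, pixels), "distortion" ([k1, k2, p1, p2, k3] as OpenCV has them; the pictures are not rectified), "origin" and "orientation" of the camera in the world. Camera axes: x right, y up, looking along -z (the intrinsics and any distortion apply to the point x, -y, -z); pixel columns grow to the right and rows downward; lengths in m; the calibration is good to about 2 mm. A picture is of the moment at which its call begins. There is no depth.
- ticket.close_job(): hands the job in, once; it reports no verdict.
Trained networks look in a picture, given as the dict that the camera call returned (one of the last four; its "shot" number tells which), for a name from the list of things; names that differ only in an ending like _2 or _b are one class to them, and where a whole thing is asked for, a point or a joint stands for the part that bears it (a point fixed in the world has none). Each returns a list of dicts, best first, with "p" (0 to 1); they miss things now and then, are a little off and sometimes report something else, mostly with a low value. They report only what shows in the picture. A call takes as long as a camera call.
- boxes_of(thing, picture): "centre" ([column, row] in pixels, amid what is visible of it).
- outline_of(thing, picture): "region" (384x512 bool, what is visible of it) and "centre" ([column, row] in pixels, amid what is visible of it).
- landmark_of(thing, picture): "centre" ([column, row] in pixels: a listed point, or the origin of a listed thing).
The state is a dict: "clock": time; "q": joint angles; "dq": joint speeds; "tau": joint torques, N m; "ee_pos": TCP position; "tool_rot": TCP orientation; "force": force on the tool from outside, world axes, zero at the start; "wrist_torque": the same for the moment, N m; "width": opening from 0.0 (shut) to 1.0 (fully open).
Only numpy, scipy, OpenCV 4.12 (cv2) and the standard library are available. Lean on these libraries where they do the work, as an engineer would, in place of code of your own. Each camera call takes 0.05 s, during which the arm holds its last target. There are 200 camera calls.

### The job

Put the washed porcelain spot plates up to drain: swing the drain rack's folded wire rest up and back to its stop, then stand every spot plate on end on the rubber pad, side by side, squarely facing the rest and leaning flat back against it, with the wells towards the rest so that they run dry; a plate lying wells-up has to be turned over for this. Leave everything else on the bench alone.

Things in the scene. Friction and masses are not known exactly. Their poses are not given: they have to be found in the camera images.
- plate1: washed white porcelain spot plate, 120 x 60 x 12 mm (its x, y, z), about 0.18 kg; origin at its centre; the eight blue-rimmed shallow wells (colour only, the faces are flat to touch) are on its +z face, the back has two buff strips; both ends alike. At the start it lies flat on the bench, wells up or wells down. In some runs one of the four plates is absent.
- plate2: washed white porcelain spot plate, 120 x 60 x 12 mm (its x, y, z), about 0.18 kg; origin at its centre; the eight blue-rimmed shallow wells (colour only, the faces are flat to touch) are on its +z face, the back has two buff strips; both ends alike. At the start it lies flat on the bench, wells up or wells down. In some runs one of the four plates is absent.
- plate3: washed white porcelain spot plate, 120 x 60 x 12 mm (its x, y, z), about 0.18 kg; origin at its centre; the eight blue-rimmed shallow wells (colour only, the faces are flat to touch) are on its +z face, the back has two buff strips; both ends alike. At the start it lies flat on the bench, wells up or wells down. In some runs one of the four plates is absent.
- plate4: washed white porcelain spot plate, 120 x 60 x 12 mm (its x, y, z), about 0.18 kg; origin at its centre; the eight blue-rimmed shallow wells (colour only, the faces are flat to touch) are on its +z face, the back has two buff strips; both ends alike. At the start it lies flat on the bench, wells up or wells down. In some runs one of the four plates is absent.
- rack: folding drain rack, fixed: white tray 180 (its x) by 440 (its y) mm, 16 mm rim, black rubber pad with its top 10 mm above the bench. Origin: centre of the tray's underside; its -x side is the near one, and plates lean their tops towards its +x. Blue hinge brackets (x -5 to 60, up to 80 mm high) at y = +-201 mm; plates have room from y = -165 to +165 mm.
- rest (a joint): hinge of the steel wire rest (8 mm round rod): 0 = folded flat forward over the tray towards the rack's -x, 1.57 = upright, 1.92 = at its stop, leaning back 20 degrees beyond upright. It is stiff (about 2 N at the upper bar) and stays where it is left. Two bars run along the rack's y from -185 to +185 mm, 20 and 72 mm from the hinge line, with thin wires between them at y = +-60 and +-120 mm.
- rest_hinge (a point): middle of the rest's hinge line (the line runs along the rack's y), in the rack's frame at x = 20, y = 0, z = 22 mm
- rest_bar (a point): middle of the rest's upper bar (8 mm rod, free all round to grip), 72 mm from the hinge line
- brush: flat brush with a wooden handle, 150 mm long, lying on the bench; a bystander
- mortar: white porcelain mortar, 96 mm wide, 50 mm high; a bystander, origin at the centre of its underside
- beaker: glass beaker, 64 mm wide, 75 mm high; a bystander, origin at the centre of its underside
- reagent: amber jar with black cap, 64 mm wide, 90 mm high; a bystander, origin at the centre of its underside
- wash_bottle: white plastic bottle with red cap, 66 mm wide, 130 mm high; a bystander, origin at the centre of its underside
- flask: conical glass flask, 74 mm wide, 120 mm high; a bystander, origin at the centre of its underside

How it is judged:
On the way:
1. the wire rest is swung up and back to its stop (value of joint rest above 1.84 rad), for 0.2 s.
At the end, for the whole second after the job is handed in: Rest at its stop (within 0.08 rad); every plate present stands still on a short end on the pad, 20 degrees from upright (within 5), square to the rack (within 7), wells towards the rest, its centre within 9 mm of where it is when flush with the rest (none leaning on another) (value of joint rest above 1.84 rad and angle between plate1's own z axis and vertical between 1.83 and 2.01 rad and angle between plate1's own y axis and vertical between 1.4508 and 1.6908 rad and x of plate1 in the frame of rack between 0.0172587 and 0.0352587 m and z of plate1 in the frame of rack between 0.0604337 and 0.0764337 m and y of plate1 in the frame of rack between -0.165 and 0.165 m and linear speed of each of plate1, plate2, plate3, plate4 below 0.02 m/s and angle between the y axis of each of plate1, plate2, plate3, plate4 and the y axis of rack, either way round below 0.12 rad and angle between plate2's own z axis and vertical between 1.83 and 2.01 rad and angle between plate2's own y axis and vertical between 1.4508 and 1.6908 rad and x of plate2 in the frame of rack between 0.0172587 and 0.0352587 m and z of plate2 in the frame of rack between 0.0604337 and 0.0764337 m and y of plate2 in the frame of rack between -0.165 and 0.165 m and angle between plate3's own z axis and vertical between 1.83 and 2.01 rad and angle between plate3's own y axis and vertical between 1.4508 and 1.6908 rad and x of plate3 in the frame of rack between 0.0172587 and 0.0352587 m and z of plate3 in the frame of rack between 0.0604337 and 0.0764337 m and y of plate3 in the frame of rack between -0.165 and 0.165 m and angle between plate4's own z axis and vertical between 1.83 and 2.01 rad and angle between plate4's own y axis and vertical between 1.4508 and 1.6908 rad and x of plate4 in the frame of rack between 0.0172587 and 0.0352587 m and z of plate4 in the frame of rack between 0.0604337 and 0.0764337 m and y of plate4 in the frame of rack between -0.165 and 0.165 m); the robot touches nothing.
It fails at once if a bystander is pushed away or knocked over (distance of any of brush, mortar, beaker, reagent, wash_bottle, flask from where it was at the start of the episode above 0.04 m or angle between any of mortar, beaker, reagent, wash_bottle, flask's own z axis and vertical above 0.5 rad).
Of plate1, plate2, plate3, plate4 only 3 to 4 are there at a start; the rules pass over those that are not, and their reading is None.
At some moment in a run one of plate1, plate2, plate3, plate4 may be knocked a few centimetres aside while the robot is not near it.
It also fails if it takes over 210 s, if anything falls off the work surface, if the arm or the gripper's body presses on something with over 40 N, if the wrist force passes 120 N, or if a joint passes its speed limit or range.

## Working session

There is one attempt and no reset: what is moved stays moved. The work goes in short steps, Python scripts to look and compute and a tool call to move; the robot and the scene stay as the last step left them, time stands still between calls to the robot, and variables do not carry over. Pictures are saved under pics/ and viewed, about 12 in all and at most 16, crops included, and the job is handed in when it is done.

Besides the shell and the picture viewer there is one more tool, called after ">>>" as a command line: name --argument value ..., lists and objects as JSON in quotes. carry_out: Moves the arm, as the interface text tells. Shift numbers are shares of 0.04 m and turn numbers shares of 4 degrees, none past 1 either way. Its arguments: {"type":"object","properties":{"plan":{"type":"array"},"squeeze":{"type":"number"}},"required":["plan"]}

```bash
ls; mkdir -p pics
cat > h.py <<'E'
import numpy as np, cv2
from scipy.spatial.transform import Rotation as R
from plant import env, viewer, ticket, boxes_of, outline_of, landmark_of
def Rm(o):
    o=np.array(o,float)
    return o if o.shape==(3,3) else R.from_rotvec(o).as_matrix()
def K(p):
    f=p["image"].shape[0]/2/np.tan(np.radians(p["fovy"])/2)
    return np.array([[f,0,p["cx"]],[0,f,p["cy"]],[0,0,1]])
def ray(p,px):
    u=cv2.undistortPoints(np.array(px,float).reshape(-1,1,2),K(p),np.array(p["distortion"],float)).reshape(-1,2)
    d=np.c_[u[:,0],-u[:,1],-np.ones(len(u))]
    return np.array(p["origin"]),d@Rm(p["orientation"]).T
def at_z(p,px,z):
    o,d=ray(p,px); return o+d*((z-o[2])/d[:,2])[:,None]
def proj(p,X):
    c=(np.array(X,float).reshape(-1,3)-np.array(p["origin"]))@Rm(p["orientation"])
    c=c*[1,-1,-1]
    return cv2.projectPoints(c,np.zeros(3),np.zeros(3),K(p),np.array(p["distortion"],float))[0].reshape(-1,2)
def save(p,n,s=1.5,crop=None):
    im=p["image"][:,:,::-1]
    if crop: im=im[crop[1]:crop[3],crop[0]:crop[2]]
    cv2.imwrite("pics/"+n,cv2.resize(im,None,fx=s,fy=s,interpolation=cv2.INTER_CUBIC))
E
python3 - <<'E'
from h import *
print(env.state())
for n in("scene","top"):
    p=viewer.camera(n); save(p,n+"0.png")
    print(n,{k:v for k,v in p.items() if k!="image"})
    for t in ["plate1","rack","rest","brush","mortar","beaker","reagent","wash_bottle","flask"]:
        for b in outline_of(t,p):
            print(t,round(b["p"],2),np.round(b["centre"],1),end=" ")
            c=np.argwhere(b["region"])[:,::-1].astype(np.float32)
            z=0.012 if t=="plate1" else 0
            r=cv2.minAreaRect(at_z(p,c,z)[:,:2].astype(np.float32)); print(np.round(r[0],3),np.round(r[1],3),round(r[2],1))
    for t in ["rack","rest_hinge","rest_bar"]:
        print(t,[(round(b["p"],2),np.round(b["centre"],1)) for b in landmark_of(t,p)])
E
```

```text
pics
{'clock': 0.0, 'q': array([ 9.24487227e-01,  5.28504616e-01,  1.43389721e+00, -4.55521496e-05,
        1.18139147e+00, -1.78528619e-01]), 'dq': array([ 0.00059079,  0.00038143, -0.00162869, -0.00030438,  0.00063955,
        0.00162666]), 'tau': array([-3.54104659e-04, -4.40038526e+01, -1.76595175e+01,  6.31593168e-02,
        5.79993508e-02, -1.25380025e-04]), 'ee_pos': array([0.2813687 , 0.55726108, 0.22154964]), 'tool_rot': array([-0.72788442, -3.05523803,  0.00319259]), 'force': array([-0.53337859,  0.32458657, -0.24952963]), 'wrist_torque': array([-0.0249158 , -0.0222636 , -0.01106587]), 'width': 0.9963615935041351}
scene {'fovy': 50.18900339925509, 'cx': 261.8148514018153, 'cy': 187.46246323461716, 'distortion': array([0.01678229, 0.        , 0.        , 0.        , 0.        ]), 'origin': array([ 1.01373824, -0.49164198,  0.87776041]), 'orientation': array([0.57521992, 0.23086802, 0.73655846]), 'shot': 1}
plate1 0.88 [161.7 206.3] [ 0.458 -0.269] [0.12  0.062] 32.8
plate1 0.6 [186.3 260. ] [ 0.613 -0.319] [0.063 0.126] 67.4
rack 0.64 [317.1 113.4] [0.551 0.275] [0.474 0.19
[... 1168 characters left out ...]
0.3 221. ] [0.555 0.263] [0.455 0.187] 54.5
rest 0.6 [134.6 215.6] [0.543 0.274] [0.392 0.077] 54.5
brush 0.58 [197.7 157.8] [0.733 0.074] [0.155 0.043] 4.3
mortar 0.6 [292.  151.2] [ 0.763 -0.229] [0.091 0.097] 88.1
beaker 0.93 [368.8 240. ] [ 0.472 -0.459] [0.071 0.064] 87.0
beaker 0.71 [132.2 213.1] [0.542 0.276] [0.389 0.077] 54.1
reagent 0.69 [139.2 217.4] [0.557 0.264] [0.456 0.189] 54.3
wash_bottle 0.73 [132.2 152.9] [0.763 0.293] [0.093 0.065] 45.1
flask 0.55 [168.2 148.3] [0.782 0.177] [0.089 0.069] 10.5
rack [(0.93, array([138.3, 219.8])), (0.6, array([223.5, 147.4]))]
rest_hinge [(0.62, array([140.7, 210.7]))]
rest_bar [(0.72, array([135.7, 158. ])), (0.56, array([125.9, 228.9]))]
```

View pics/scene0.png

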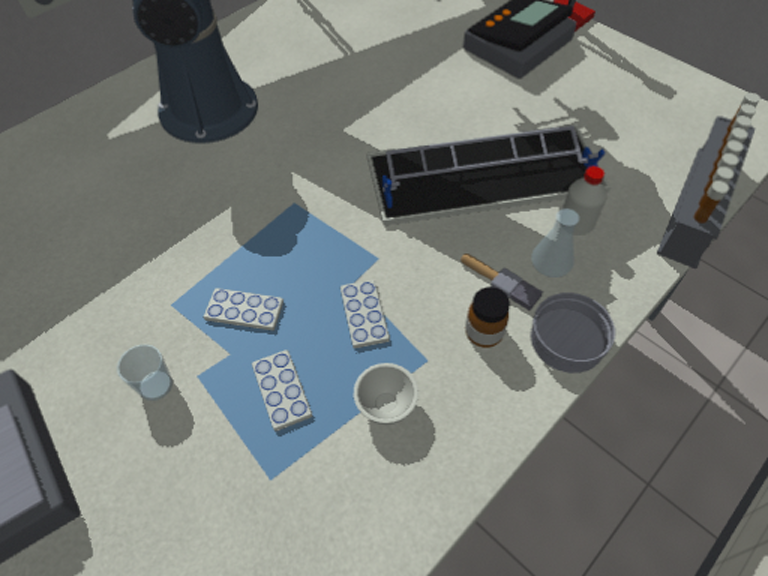

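View pics/top0.png

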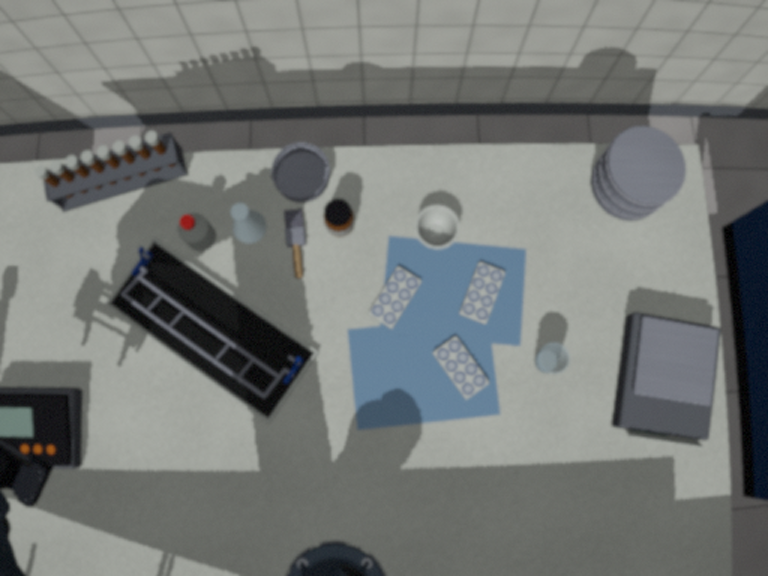

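Three plates show, all wells up. In the top view (drawn at 1.5x) they are at about (397,297), (483,292) and (460,367). The rack runs from (113,300) to (312,352) with its rest folded towards the robot, and the bottle and flask stand behind it at about (193,230) and (247,222).

```bash
cat >> h.py <<'E'
import json
def rows(pos,Rt,hand,n=None,st=None):
    """rows bringing tool from now to pos,Rt in straight line"""
    s=st or env.state(); p0=np.array(s["ee_pos"]); R0=R.from_rotvec(s["tool_rot"]); R1=R.from_matrix(Rt)
    w=(R0.inv()*R1).as_rotvec(); d=np.array(pos)-p0
    m=max(np.abs(R0.inv().apply(d)).max()/.04,np.linalg.norm(d)/.04,np.degrees(np.abs(w).max())/4)
    n=n or int(np.ceil(m/0.95)); out=[]
    for i in range(n):
        Ri=R0*R.from_rotvec(w*i/n); t=Ri.inv().apply(d/n)/.04; a=np.degrees(w/n)/4
        out.append(dict(zip(["x","y","z","wx","wy","wz","hand"],[round(float(v),2) for v in [*t,*a,hand]])))
    return out
def show(rs):
    print(len(rs)); print(json.dumps([{k:v for k,v in r.items() if abs(v)>0.004 or k=="hand"} for r in rs]))
def frame(z,y):
    z=np.array(z,float);z/=np.linalg.norm(z);y=np.array(y,float);y-=z*(y@z);y/=np.linalg.norm(y)
    return np.c_[np.cross(y,z),y,z]
E
python3 - <<'E'
from h import *
s=viewer.camera("scene");t=viewer.camera("top")
best=None
from scipy.optimize import least_squares
# rack rim corners from the top/scene outlines (z=.016), fit region polygon IoU
def tri(n):
    a=[landmark_of(n,p) for p in(s,t)]; a=[x for x in a]
    for b in a[0][:1]:
        for c in a[1][:2]:
            o1,d1=ray(s,b["centre"]);o2,d2=ray(t,c["centre"]);d1=d1[0];d2=d2[0]
            k=np.linalg.lstsq(np.c_[d1,-d2],o2-o1,rcond=None)[0]
            print(n,np.round((o1+d1*k[0]+o2+d2*k[1])/2,3),"gap",round(np.linalg.norm(o1+d1*k[0]-o2-d2*k[1]),4))
for n in["rack","rest_hinge","rest_bar"]: tri(n)
for nm,p in(("s",s),("t",t)):
    r=outline_of("rack",p)[0]["region"]
    m=r.astype(np.uint8)
    c=np.argwhere(m)[:,::-1].astype(float)
    q=cv2.minAreaRect(at_z(p,c,.016)[:,:2].astype(np.float32));print(nm,q)
regs=[]
for p in(s,t): regs.append(outline_of("rack",p)[0]["region"].astype(np.uint8))
def cost(v):
    x,y,a=v;e=0
    ca,sa=np.cos(a),np.sin(a)
    for p,rg in zip((s,t),regs):
        m=np.zeros_like(rg)
        pts=[]
        for X in(-.09,.09):
            for Y in(-.22,.22):
                for Z in(0,.016): pts.append([x+ca*X-sa*Y,y+sa*X+ca*Y,Z])
        h=cv2.convexHull(proj(p,pts).astype(np.float32))
        cv2.fillConvexPoly(m,np.round(h*16).astype(np.int32),1,shift=4)
        e+=1-(m&rg).sum()/(m|rg).sum()
    return e
from scipy.optimize import minimize
r=minimize(cost,[.553,.264,np.radians(-35.5)],method="Nelder-Mead",options=dict(initial_simplex=[[.553,.264,-.62],[.563,.264,-.62],[.553,.274,-.62],[.553,.264,-.59]]))
print(r.x,np.degrees(r.x[2]),r.fun)
E
```

```text
rack [0.551 0.25  0.025] gap 0.0091
rack [ 0.61 -0.23  0.47] gap 0.4057
rest_hinge [0.569 0.253 0.017] gap 0.0133
rest_hinge [ 0.614 -0.23   0.467] gap 0.4135
rest_bar [0.518 0.29  0.039] gap 0.0019
s ((0.5566692352294922, 0.2584104537963867), (0.4590262770652771, 0.1914243847131729), 54.714149475097656)
t ((0.5541175007820129, 0.25898921489715576), (0.4520811140537262, 0.18352989852428436), 54.932579040527344)
[ 0.55108538  0.25785244 -0.61367947] -35.16124350882658 0.11680795638322217
```

```bash
cat >> h.py <<'E'
rk=np.array([.553,.258,0]); ra=np.radians(-35.2)
RR=R.from_euler("z",ra).as_matrix()
def W(x,y,z): return rk+RR@[x,y,z]
E
python3 - <<'E'
from h import *
s=env.state(); R0=R.from_rotvec(s["tool_rot"]).as_matrix(); print(R0.round(2))
ex=RR[:,0]
for sg in(1,-1):
    F=frame([0,0,-1],sg*ex); print(sg,np.degrees((R.from_matrix(R0).inv()*R.from_matrix(F)).as_rotvec()))
    show(rows(W(-.052,0,.11),F,.6))
E
```

```text
[[-0.89  0.45  0.  ]
 [ 0.45  0.89 -0.  ]
 [-0.    0.   -1.  ]]
1 [5.28783962e-04 3.46576942e-04 9.83965587e+01]
26
[{"x": -0.31, "y": -0.13, "z": 0.11, "wz": 0.95, "hand": 0.6}, {"x": -0.32, "y": -0.11, "z": 0.11, "wz": 0.95, "hand": 0.6}, {"x": -0.33, "y": -0.09, "z": 0.11, "wz": 0.95, "hand": 0.6}, {"x": -0.33, "y": -0.07, "z": 0.11, "wz": 0.95, "hand": 0.6}, {"x": -0.34, "y": -0.05, "z": 0.11, "wz": 0.95, "hand": 0.6}, {"x": -0.34, "y": -0.02, "z": 0.11, "wz": 0.95, "hand": 0.6}, {"x": -0.34, "z": 0.11, "wz": 0.95, "hand": 0.6}, {"x": -0.34, "y": 0.02, "z": 0.11, "wz": 0.95, "hand": 0.6}, {"x": -0.34, "y": 0.04, "z": 0.11, "wz": 0.95, "hand": 0.6}, {"x": -0.33, "y": 0.07, "z": 0.11, "wz": 0.95, "hand": 0.6}, {"x": -0.33, "y": 0.09, "z": 0.11, "wz": 0.95, "hand": 0.6}, {"x": -0.32, "y": 0.11, "z": 0.11, "wz": 0.95, "hand": 0.6}, {"x": -0.31, "y": 0.13, "z": 0.11, "wz": 0.95, "hand": 0.6}, {"x": -0.3, "y": 0.15, "z": 0.11, "wz": 0.95, "hand": 0.6}, {"x": -0.29, "y": 0.17, "z": 0.11, "wz": 0.95, "hand": 0.6}, {"x": -0.28, "y": 0.19, "z": 0.11, "wz": 0.95, "hand": 0.6}, {"x": -0.27, 
[... 1314 characters left out ...]
 "wz": -0.93, "hand": 0.6}, {"x": -0.18, "y": -0.36, "z": 0.13, "wz": -0.93, "hand": 0.6}, {"x": -0.15, "y": -0.37, "z": 0.13, "wz": -0.93, "hand": 0.6}, {"x": -0.13, "y": -0.38, "z": 0.13, "wz": -0.93, "hand": 0.6}, {"x": -0.11, "y": -0.39, "z": 0.13, "wz": -0.93, "hand": 0.6}, {"x": -0.08, "y": -0.39, "z": 0.13, "wz": -0.93, "hand": 0.6}, {"x": -0.05, "y": -0.4, "z": 0.13, "wz": -0.93, "hand": 0.6}, {"x": -0.03, "y": -0.4, "z": 0.13, "wz": -0.93, "hand": 0.6}, {"y": -0.4, "z": 0.13, "wz": -0.93, "hand": 0.6}, {"x": 0.02, "y": -0.4, "z": 0.13, "wz": -0.93, "hand": 0.6}, {"x": 0.05, "y": -0.4, "z": 0.13, "wz": -0.93, "hand": 0.6}, {"x": 0.08, "y": -0.39, "z": 0.13, "wz": -0.93, "hand": 0.6}]
```

>>> carry_out --plan '[{"wz":-1,"hand":0.6},{"wz":-1,"hand":0.6},{"wz":-1,"hand":0.6},{"wz":-1,"hand":0.6},{"wz":-1,"hand":0.6},{"wz":-1,"hand":0.6},{"wz":-1,"hand":0.6},{"wz":-1,"hand":0.6},{"wz":-1,"hand":0.6},{"wz":-1,"hand":0.6},{"wz":-1,"hand":0.6},{"wz":-1,"hand":0.6}]' --squeeze 20

```text
$.plan[0]: bad value
```

>>> carry_out --plan '[{"wz":-1,"hand":0.6},{"wz":-1,"hand":0.6},{"wz":-1,"hand":0.6},{"wz":-1,"hand":0.6},{"wz":-1,"hand":0.6},{"wz":-1,"hand":0.6},{"wz":-1,"hand":0.6},{"wz":-1,"hand":0.6},{"wz":-0.4,"hand":0.6}]'

```text
$.plan[0]: bad value
```

```bash
cat >> h.py <<'E'
def to(pos,Rt,hand,n=None):
    s=env.state(); rs=rows(pos,Rt,hand,n); print("q6",round(s["q"][5],2),"ee",np.round(s["ee_pos"],3),"width",round(s["width"],3))
    R0=R.from_rotvec(s["tool_rot"]);w=np.degrees((R0.inv()*R.from_matrix(Rt)).as_rotvec())
    print("pure turn, deg/4:",np.round(w/4,2)," shift/.04 in target axes:",np.round(Rt.T@(np.array(pos)-s["ee_pos"])/.04,2), " in present axes:",np.round(R0.as_matrix().T@(np.array(pos)-s["ee_pos"])/.04,2))
E
python3 - <<'E'
from h import *
F=frame([0,0,-1],-RR[:,0]); to(W(-.052,0,.11),F,.6)
E
```

```text
q6 -0.18 ee [0.282 0.558 0.223] width 1.003
pure turn, deg/4: [ -0.    0.  -20.4]  shift/.04 in target axes: [ 2.22 -8.56  2.81]  in present axes: [-8.15 -3.44  2.81]
```

>>> carry_out --plan '[{"x":0,"y":0,"z":0,"wx":0,"wy":0,"wz":-1,"hand":0.6},{"x":0,"y":0,"z":0,"wx":0,"wy":0,"wz":-1,"hand":0.6},{"x":0,"y":0,"z":0,"wx":0,"wy":0,"wz":-1,"hand":0.6},{"x":0,"y":0,"z":0,"wx":0,"wy":0,"wz":-1,"hand":0.6},{"x":0,"y":0,"z":0,"wx":0,"wy":0,"wz":-1,"hand":0.6},{"x":0,"y":0,"z":0,"wx":0,"wy":0,"wz":-1,"hand":0.6},{"x":0,"y":0,"z":0,"wx":0,"wy":0,"wz":-1,"hand":0.6},{"x":0,"y":0,"z":0,"wx":0,"wy":0,"wz":-1,"hand":0.6},{"x":0,"y":0,"z":0,"wx":0,"wy":0,"wz":-1,"hand":0.6},{"x":0,"y":0,"z":0,"wx":0,"wy":0,"wz":-1,"hand":0.6},{"x":0,"y":0,"z":0,"wx":0,"wy":0,"wz":-1,"hand":0.6},{"x":0,"y":0,"z":0,"wx":0,"wy":0,"wz":-1,"hand":0.6}]' --squeeze 20

```text
clock: 3.4
ee_pos: [0.2818, 0.5579, 0.2225]
tool_rot: [0.621, -3.08, -0.0]
force: [0.0, 0.1, 0.0]
width: 0.403
```

>>> carry_out --plan '[{"x":0,"y":0,"z":0,"wx":0,"wy":0,"wz":-1,"hand":0.6},{"x":0,"y":0,"z":0,"wx":0,"wy":0,"wz":-1,"hand":0.6},{"x":0,"y":0,"z":0,"wx":0,"wy":0,"wz":-1,"hand":0.6},{"x":0,"y":0,"z":0,"wx":0,"wy":0,"wz":-1,"hand":0.6},{"x":0,"y":0,"z":0,"wx":0,"wy":0,"wz":-1,"hand":0.6},{"x":0,"y":0,"z":0,"wx":0,"wy":0,"wz":-1,"hand":0.6},{"x":0,"y":0,"z":0,"wx":0,"wy":0,"wz":-1,"hand":0.6},{"x":0,"y":0,"z":0,"wx":0,"wy":0,"wz":-1,"hand":0.6},{"x":0,"y":0,"z":0,"wx":0,"wy":0,"wz":-0.4,"hand":0.6}]'

```text
clock: 4.53
ee_pos: [0.2818, 0.5579, 0.2226]
tool_rot: [1.512, -2.754, -0.0]
force: [-0.3, -0.2, 0.8]
width: 0.399
```

Run:
```python
from h import *
F=frame([0,0,-1],-RR[:,0]); to(W(-.052,0,.11),F,.6)
```

```text
q6 -1.65 ee [0.282 0.558 0.223] width 0.399
pure turn, deg/4: [0.   0.   0.68]  shift/.04 in target axes: [ 2.22 -8.56  2.81]  in present axes: [ 2.62 -8.45  2.81]
```

>>> carry_out --plan '[{"x":0,"y":0,"z":0,"wx":0,"wy":0,"wz":0.68,"hand":0.6},{"x":0.22,"y":-0.86,"z":0.2,"wx":0,"wy":0,"wz":0,"hand":0.6},{"x":0.22,"y":-0.86,"z":0.2,"wx":0,"wy":0,"wz":0,"hand":0.6},{"x":0.22,"y":-0.86,"z":0.2,"wx":0,"wy":0,"wz":0,"hand":0.6},{"x":0.22,"y":-0.86,"z":0.2,"wx":0,"wy":0,"wz":0,"hand":0.6},{"x":0.22,"y":-0.86,"z":0.2,"wx":0,"wy":0,"wz":0,"hand":0.6},{"x":0.22,"y":-0.86,"z":0.2,"wx":0,"wy":0,"wz":0,"hand":0.6},{"x":0.22,"y":-0.86,"z":0.2,"wx":0,"wy":0,"wz":0,"hand":0.6},{"x":0.22,"y":-0.86,"z":0.4,"wx":0,"wy":0,"wz":0,"hand":0.6},{"x":0.22,"y":-0.86,"z":0.4,"wx":0,"wy":0,"wz":0,"hand":0.6},{"x":0.22,"y":-0.86,"z":0.6,"wx":0,"wy":0,"wz":0,"hand":0.6}]'

```text
clock: 5.9
ee_pos: [0.5207, 0.2843, 0.1107]
tool_rot: [-1.442, 2.778, 0.003]
force: [0.1, 0.6, -0.3]
width: 0.396
```

Run:
```python
from h import *
F=frame([0,0,-1],-RR[:,0]); to(W(-.052,0,.014),F,.6)
s=viewer.camera("scene");save(s,"s1.png",3,(220,40,440,200))
print(proj(s,[W(-.052,0,.022),W(.02,0,.022),W(-.052,.185,.022),W(-.052,-.185,.022),env.state()["ee_pos"]])-[220,40])
```

```text
q6 -2.22 ee [0.521 0.284 0.111] width 0.396
pure turn, deg/4: [-0.05  0.16  0.01]  shift/.04 in target axes: [0.07 0.26 2.42]  in present axes: [0.1  0.27 2.41]
[[100.11835169  59.23359544]
 [106.9521564   76.40705709]
 [159.23499172  50.76051573]
 [ 39.14434096  67.9137484 ]
 [105.27229206  39.82808149]]
```

View pics/s1.png

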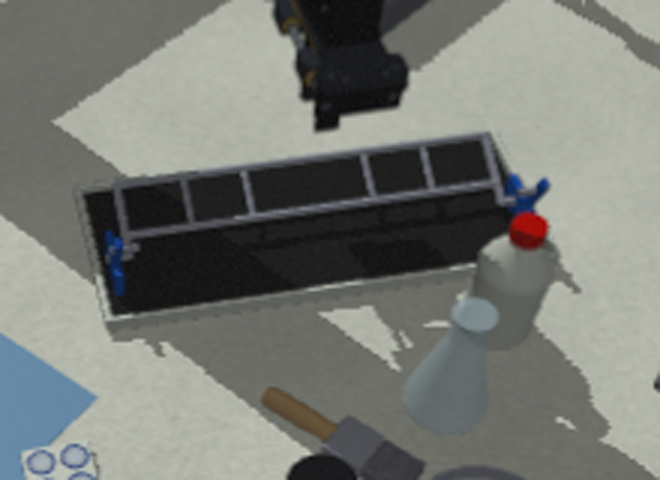

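Run:
```python
from h import *
s=viewer.camera("scene")
for a in(0,.1,.2,.3,.4):
    P=[W(.02-r*np.cos(a),y,.022+r*np.sin(a)) for r in(.072,.02) for y in(-.185,.185)]
    print(a,((proj(s,P)-[220,40])*3).round(0).tolist())
print(((proj(s,[W(x,y,.016) for x in(-.09,.09) for y in(-.22,.22)])-[220,40])*3).round(0).tolist())
```

```text
0 [[117.0, 204.0], [478.0, 152.0], [128.0, 242.0], [496.0, 188.0]]
0.1 [[117.0, 199.0], [480.0, 147.0], [128.0, 240.0], [497.0, 187.0]]
0.2 [[118.0, 194.0], [482.0, 142.0], [128.0, 239.0], [498.0, 185.0]]
0.3 [[118.0, 190.0], [484.0, 138.0], [128.0, 238.0], [498.0, 184.0]]
0.4 [[118.0, 186.0], [486.0, 134.0], [128.0, 237.0], [499.0, 183.0]]
[[76.0, 186.0], [496.0, 127.0], [110.0, 322.0], [564.0, 253.0]]
```

>>> carry_out --plan '[{"x":0.07,"y":0.19,"z":0,"wx":-0.05,"wy":0.16,"wz":0,"hand":0.6},{"x":0,"y":0,"z":0.7,"wx":0,"wy":0,"wz":0,"hand":0.6},{"x":0,"y":0,"z":0.7,"wx":0,"wy":0,"wz":0,"hand":0.6},{"x":0,"y":0,"z":0.5,"wx":0,"wy":0,"wz":0,"hand":0.6},{"x":0,"y":0,"z":0.42,"wx":0,"wy":0,"wz":0,"hand":0.6},{"x":0,"y":0,"z":0,"wx":0,"wy":0,"wz":0,"hand":1},{"x":0,"y":0,"z":0,"wx":0,"wy":0,"wz":0,"hand":1},{"x":0,"y":0,"z":0,"wx":0,"wy":0,"wz":0,"hand":1},{"x":0,"y":0,"z":0,"wx":0,"wy":0,"wz":0,"hand":1}]'

```text
clock: 7.12
ee_pos: [0.5148, 0.288, 0.0191]
tool_rot: [-1.452, 2.778, -0.013]
force: [3.5, -5.2, -5.4]
width: 0.061
```

Run:
```python
from h import *
s=env.state(); print(RR.T@(s["ee_pos"]-rk),s["width"],s["force"])
```

```text
[-0.04846004  0.0024976   0.01910076] 0.0612861973250154 [ 3.52495761 -5.2243408  -5.38496894]
```

Run:
```python
from h import *
s=viewer.camera("scene");save(s,"s2.png",4,(240,50,420,170));s=env.state();print(s["width"],s["force"])
```

```text
0.06306734507161972 [ 5.5780629  -7.70940906 -5.2159634 ]
```

View pics/s2.png

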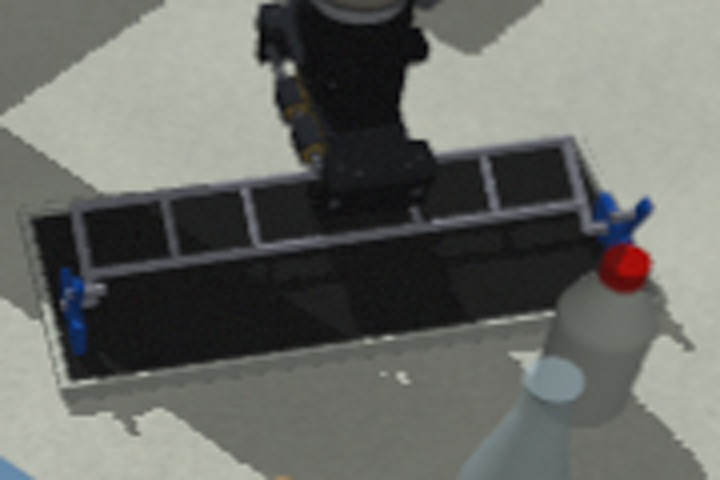

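>>> carry_out --plan '[{"x":0,"y":-0.14,"z":-0.33,"wx":0,"wy":0,"wz":0,"hand":1},{"x":0,"y":-0.2,"z":-0.3,"wx":0,"wy":0,"wz":0,"hand":1},{"x":0,"y":-0.26,"z":-0.25,"wx":0,"wy":0,"wz":0,"hand":1}]'

```text
clock: 7.55
ee_pos: [0.5371, 0.272, 0.0545]
tool_rot: [-1.45, 2.777, -0.017]
force: [6.6, -1.9, -19.3]
width: 0.06
```

Run:
```python
from h import *
s=env.state(); print(RR.T@(s["ee_pos"]-rk),s["width"],s["force"])
p=viewer.camera("scene");save(p,"s3.png",4,(240,50,420,170))
```

```text
[-0.02110892  0.0022762   0.05447146] 0.060364815480861145 [  6.61585765  -1.89915553 -19.33184856]
```

View pics/s3.png

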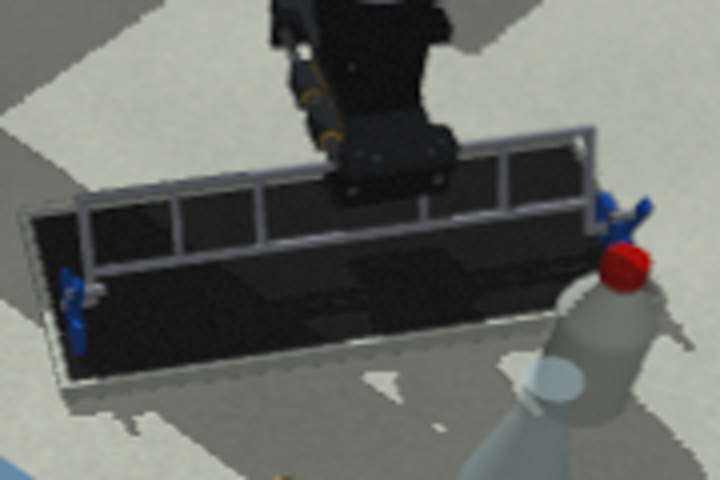

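Run:
```python
from h import *
s=viewer.camera("scene")
for a in(.5,.6,.7,.8,.9,1):
    P=[W(.02-r*np.cos(a),y,.022+r*np.sin(a)) for r in(.072,.02) for y in(-.185,.185)]
    print(a,((proj(s,P)-[240,50])*4).round(0).tolist())
```

```text
0.5 [[79.0, 205.0], [572.0, 135.0], [91.0, 275.0], [586.0, 203.0]]
0.6 [[80.0, 202.0], [576.0, 132.0], [91.0, 275.0], [587.0, 202.0]]
0.7 [[81.0, 200.0], [580.0, 130.0], [92.0, 274.0], [589.0, 202.0]]
0.8 [[82.0, 200.0], [585.0, 129.0], [92.0, 274.0], [590.0, 202.0]]
0.9 [[84.0, 200.0], [589.0, 129.0], [93.0, 275.0], [591.0, 202.0]]
1 [[85.0, 201.0], [593.0, 129.0], [93.0, 275.0], [592.0, 202.0]]
```

>>> carry_out --plan '[{"x":0,"y":-0.3,"z":-0.1,"wx":0,"wy":0,"wz":0,"hand":1},{"x":0,"y":-0.34,"z":-0.1,"wx":0,"wy":0,"wz":0,"hand":1},{"x":0,"y":-0.36,"z":-0.05,"wx":0,"wy":0,"wz":0,"hand":1},{"x":0,"y":-0.36,"z":0.03,"wx":0,"wy":0,"wz":0,"hand":1}]'

```text
clock: 8.15
ee_pos: [0.5798, 0.241, 0.0658]
tool_rot: [-1.45, 2.784, -0.006]
force: [-3.5, 4.9, -7.4]
width: 0.066
```

Run:
```python
from h import *
s=env.state(); print(RR.T@(s["ee_pos"]-rk),s["width"],RR.T@s["force"])
```

```text
[0.03171606 0.00155047 0.06581237] 0.06568552094758691 [-5.67893762  1.95161086 -7.43035652]
```

>>> carry_out --plan '[{"x":0,"y":-0.25,"z":0.1,"wx":0,"wy":0,"wz":0,"hand":1},{"x":0,"y":-0.2,"z":0.08,"wx":0,"wy":0,"wz":0,"hand":1},{"x":0,"y":-0.2,"z":0.05,"wx":0,"wy":0,"wz":0,"hand":1},{"x":0,"y":-0.15,"z":0,"wx":0,"wy":0,"wz":0,"hand":1}]'

```text
clock: 8.65
ee_pos: [0.5875, 0.2345, 0.061]
tool_rot: [1.43, -2.77, -0.051]
force: [-8.6, 11.8, -5.1]
width: 0.065
```

Run:
```python
from h import *
s=env.state(); print(RR.T@(s["ee_pos"]-rk),s["width"],RR.T@s["force"])
```

```text
[0.0417479  0.00066428 0.06103084] 0.06473946709664485 [-13.84101457   4.64532209  -5.13923493]
```

>>> carry_out --plan '[{"x":0,"y":0,"z":0,"wx":0,"wy":0,"wz":0,"hand":0.5},{"x":0,"y":0,"z":0,"wx":0,"wy":0,"wz":0,"hand":0.5},{"x":0,"y":0,"z":0,"wx":0,"wy":0,"wz":0,"hand":0.5},{"x":0,"y":0,"z":-0.5,"wx":0,"wy":0,"wz":0,"hand":0.5},{"x":0,"y":0,"z":-0.8,"wx":0,"wy":0,"wz":0,"hand":0.5},{"x":0,"y":0,"z":-1,"wx":0,"wy":0,"wz":0,"hand":0.3},{"x":0,"y":0,"z":-1,"wx":0,"wy":0,"wz":0,"hand":0},{"x":0,"y":0,"z":-1,"wx":0,"wy":0,"wz":0,"hand":0}]'

```text
clock: 9.65
ee_pos: [0.5988, 0.227, 0.2433]
tool_rot: [1.433, -2.777, -0.037]
force: [0.4, 0.6, 0.1]
width: 0.755
```

```bash
cat >> h.py <<'E'
def plates(p,z=.012):
    o=[]
    for b in outline_of("plate1",p):
        c=np.argwhere(b["region"])[:,::-1].astype(float)
        q=cv2.minAreaRect(at_z(p,c,z)[:,:2].astype(np.float32))
        if b["p"]<.3 or not .1<max(q[1])<.14: continue
        a=q[2] if q[1][0]>q[1][1] else q[2]+90
        o.append((q[0],(a+90)%180-90,round(b["p"],2))); print("plate",np.round(q[0],3),np.round(q[1],3),"long axis deg",round(o[-1][1],1),o[-1][2])
    return o
def pick(c,ddeg,z,off=.049):
    """tool pose over the end opposite to direction d; jaws across"""
    d=np.array([np.cos(np.radians(ddeg)),np.sin(np.radians(ddeg)),0])
    y=np.array([-d[1],d[0],0])
    return np.array([c[0],c[1],z])-off*d, y
E
python3 - <<'E'
from h import *
s=viewer.camera("scene"); plates(s);t=viewer.camera("top"); P=plates(t)
c=(.61,-.135)
pos,y=pick(c,-33.2,.12)
for sg in(1,-1): to(pos,frame([0,0,-1],sg*y),0)
P=[W(.02-r*np.cos(a),yy,.022+r*np.sin(a)) for a in (1.92,1.7) for r in(.072,) for yy in(-.185,.185)]
print(proj(s,P).round(1).tolist(), [(b["p"],b["centre"]) for b in landmark_of("rest_bar",s)],proj(s,[W(.02-.072*np.cos(a),0,.022+.072*np.sin(a)) for a in(1.6,1.7,1.8,1.92)]).round(1).tolist())
E
```

```text
plate [ 0.611 -0.319] [0.059 0.126] long axis deg -23.1 0.88
plate [ 0.456 -0.268] [0.125 0.067] long axis deg 33.5 0.79
plate [ 0.607 -0.137] [0.059 0.123] long axis deg -33.1 0.74
plate [ 0.61  -0.134] [0.063 0.122] long axis deg -34.1 0.95
plate [ 0.459 -0.266] [0.121 0.062] long axis deg 31.7 0.8
plate [ 0.614 -0.316] [0.061 0.122] long axis deg -23.2 0.69
q6 -2.35 ee [0.599 0.227 0.242] width 0.928
pure turn, deg/4: [ 0.28 -0.33 21.95]  shift/.04 in target axes: [-3.96 -7.43  3.06]  in present axes: [ 7.26 -4.33  2.96]
q6 -2.35 ee [0.599 0.227 0.242] width 0.928
pure turn, deg/4: [  0.33   0.29 -23.05]  shift/.04 in target axes: [3.96 7.43 3.06]  in present axes: [ 7.26 -4.33  2.96]
[[265.9, 114.8], [397.4, 95.7], [264.8, 109.7], [395.7, 90.9]] [(0.79, [332.4, 104.5]), (0.71, [324.3, 115.4])] [[330.6, 98.2], [331.3, 100.2], [332.0, 102.3], [332.8, 105.1]]
```

>>> carry_out --plan '[{"x":0,"y":0,"z":0,"wx":0,"wy":0,"wz":1,"hand":0},{"x":0,"y":0,"z":0,"wx":0,"wy":0,"wz":1,"hand":0},{"x":0,"y":0,"z":0,"wx":0,"wy":0,"wz":1,"hand":0},{"x":0,"y":0,"z":0,"wx":0,"wy":0,"wz":1,"hand":0},{"x":0,"y":0,"z":0,"wx":0,"wy":0,"wz":1,"hand":0},{"x":0,"y":0,"z":0,"wx":0,"wy":0,"wz":1,"hand":0},{"x":0,"y":0,"z":0,"wx":0,"wy":0,"wz":1,"hand":0},{"x":0,"y":0,"z":0,"wx":0,"wy":0,"wz":1,"hand":0},{"x":0,"y":0,"z":0,"wx":0,"wy":0,"wz":1,"hand":0},{"x":0,"y":0,"z":0,"wx":0,"wy":0,"wz":1,"hand":0},{"x":0,"y":0,"z":0,"wx":0,"wy":0,"wz":1,"hand":0},{"x":0,"y":0,"z":0,"wx":0,"wy":0,"wz":1,"hand":0}]'

```text
clock: 11.4
ee_pos: [0.5836, 0.2221, 0.2175]
tool_rot: [0.13, -3.063, -0.009]
force: [-0.7, 0.1, 0.2]
width: 1.003
```

>>> carry_out --plan '[{"x":0,"y":0,"z":0,"wx":0,"wy":0,"wz":1,"hand":0},{"x":0,"y":0,"z":0,"wx":0,"wy":0,"wz":1,"hand":0},{"x":0,"y":0,"z":0,"wx":0,"wy":0,"wz":1,"hand":0},{"x":0,"y":0,"z":0,"wx":0,"wy":0,"wz":1,"hand":0},{"x":0,"y":0,"z":0,"wx":0,"wy":0,"wz":1,"hand":0},{"x":0,"y":0,"z":0,"wx":0,"wy":0,"wz":1,"hand":0},{"x":0,"y":0,"z":0,"wx":0,"wy":0,"wz":1,"hand":0},{"x":0,"y":0,"z":0,"wx":0,"wy":0,"wz":1,"hand":0},{"x":0,"y":0,"z":0,"wx":0,"wy":0,"wz":1,"hand":0},{"x":0,"y":0,"z":0,"wx":0,"wy":0,"wz":1,"hand":0}]'

```text
clock: 12.65
ee_pos: [0.571, 0.2178, 0.1981]
tool_rot: [-0.952, -2.879, 0.066]
force: [0.6, 0.5, 0.1]
width: 0.999
```

Run:
```python
from h import *
pos,y=pick((.609,-.135),-33.5,.1)
to(pos,frame([0,0,-1],y),0)
```

```text
q6 -0.76 ee [0.571 0.218 0.198] width 0.999
pure turn, deg/4: [-1.04 -1.31 -0.78]  shift/.04 in target axes: [-4.43 -6.83  2.45]  in present axes: [-5.02 -6.39  2.5 ]
```

>>> carry_out --plan '[{"x":0,"y":0,"z":0,"wx":-0.5,"wy":-0.65,"wz":-0.4,"hand":0},{"x":0,"y":0,"z":0,"wx":-0.5,"wy":-0.65,"wz":-0.4,"hand":0},{"x":-0.55,"y":-0.85,"z":0,"wx":0,"wy":0,"wz":0,"hand":0},{"x":-0.55,"y":-0.85,"z":0,"wx":0,"wy":0,"wz":0,"hand":0},{"x":-0.55,"y":-0.85,"z":0.1,"wx":0,"wy":0,"wz":0,"hand":0},{"x":-0.55,"y":-0.85,"z":0.2,"wx":0,"wy":0,"wz":0,"hand":0},{"x":-0.55,"y":-0.85,"z":0.3,"wx":0,"wy":0,"wz":0,"hand":0},{"x":-0.55,"y":-0.85,"z":0.4,"wx":0,"wy":0,"wz":0,"hand":0},{"x":-0.55,"y":-0.85,"z":0.5,"wx":0,"wy":0,"wz":0,"hand":0},{"x":-0.5,"y":-0.8,"z":0.5,"wx":0,"wy":0,"wz":0,"hand":0},{"x":0,"y":0,"z":0,"wx":0,"wy":0,"wz":0,"hand":0}]'

```text
clock: 14.02
ee_pos: [0.5537, -0.113, 0.0996]
tool_rot: [-0.888, -2.979, 0.015]
force: [-0.3, 0.1, -0.2]
width: 1.001
```

Run:
```python
from h import *
pos,y=pick((.609,-.135),-33.5,.004)
to(pos,frame([0,0,-1],y),0)
```

```text
q6 -1.37 ee [ 0.554 -0.113  0.1  ] width 1.001
pure turn, deg/4: [-0.27 -0.42  0.07]  shift/.04 in target axes: [-0.23  0.3   2.39]  in present axes: [-0.3   0.35  2.38]
```

>>> carry_out --plan '[{"x":-0.25,"y":0.3,"z":0,"wx":-0.27,"wy":-0.42,"wz":0.07,"hand":0},{"x":0,"y":0,"z":0,"wx":0,"wy":0,"wz":0,"hand":0},{"x":0,"y":0,"z":0.6,"wx":0,"wy":0,"wz":0,"hand":0},{"x":0,"y":0,"z":0.6,"wx":0,"wy":0,"wz":0,"hand":0},{"x":0,"y":0,"z":0.6,"wx":0,"wy":0,"wz":0,"hand":0}]' --squeeze 6

```text
clock: 14.65
ee_pos: [0.5722, -0.1031, 0.0283]
tool_rot: [0.894, 3.003, 0.002]
force: [-0.7, 0.7, -1.1]
width: 0.998
```

Run:
```python
from h import *
pos,y=pick((.609,-.135),-33.5,.004)
to(pos,frame([0,0,-1],y),0)
```

```text
q6 -1.37 ee [ 0.572 -0.103  0.028] width 0.998
pure turn, deg/4: [0.05 0.1  0.09]  shift/.04 in target axes: [ 0.02 -0.16  0.61]  in present axes: [ 0.02 -0.16  0.61]
```

Descend, close lightly, lift.

>>> carry_out --plan '[{"x":0.02,"y":-0.16,"z":0.35,"wx":0.05,"wy":0.1,"wz":0.09,"hand":0},{"x":0,"y":0,"z":0.25,"wx":0,"wy":0,"wz":0,"hand":0},{"x":0,"y":0,"z":0,"wx":0,"wy":0,"wz":0,"hand":1},{"x":0,"y":0,"z":0,"wx":0,"wy":0,"wz":0,"hand":1},{"x":0,"y":0,"z":0,"wx":0,"wy":0,"wz":0,"hand":1},{"x":0,"y":0,"z":0,"wx":0,"wy":0,"wz":0,"hand":1}]' --squeeze 6

```text
clock: 15.4
ee_pos: [0.5689, -0.1061, 0.0048]
tool_rot: [0.9, 3.008, -0.0]
force: [0.5, 0.4, -1.6]
width: 0.693
```

>>> carry_out --plan '[{"x":0,"y":0,"z":-0.3,"wx":0,"wy":0,"wz":0,"hand":1},{"x":0,"y":0,"z":-0.4,"wx":0,"wy":0,"wz":0,"hand":1},{"x":0,"y":0,"z":-0.5,"wx":0,"wy":0,"wz":0,"hand":1},{"x":0,"y":0,"z":-0.5,"wx":0,"wy":0,"wz":0,"hand":1},{"x":0,"y":0,"z":-0.6,"wx":0,"wy":0,"wz":0,"hand":1},{"x":0,"y":0,"z":-0.6,"wx":0,"wy":0,"wz":0,"hand":1},{"x":0,"y":0,"z":-0.6,"wx":0,"wy":0,"wz":0,"hand":1},{"x":0,"y":0,"z":0,"wx":0,"wy":0,"wz":0,"hand":1}]'

```text
clock: 16.4
ee_pos: [0.5689, -0.1062, 0.1568]
tool_rot: [0.899, 3.002, -0.001]
force: [-0.2, -0.5, -1.5]
width: 0.69
```

Run:
```python
from h import *
p=viewer.camera("scene");save(p,"s4.png",4,(140,110,310,250))
s=env.state();print(s["ee_pos"],s["width"],s["force"],s["wrist_torque"])
```

```text
[ 0.56790696 -0.10581223  0.15563218] 0.6864363186249154 [-1.63807825  0.14573403 -2.03056858] [-0.04132942  0.01614278 -0.03136142]
```

View pics/s4.png

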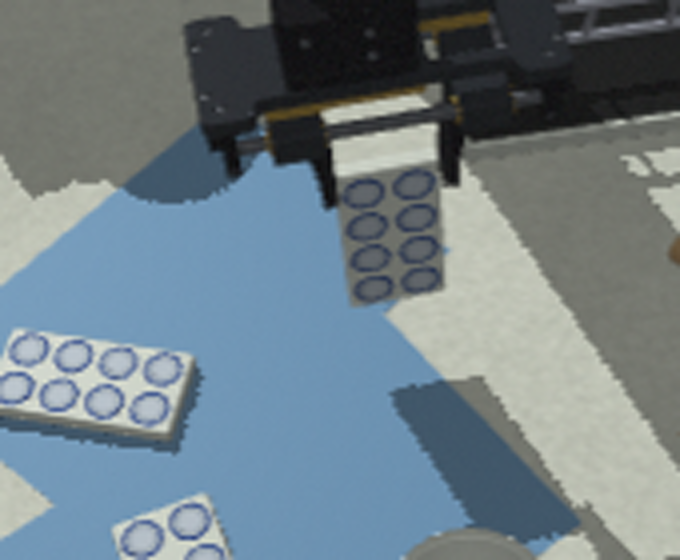

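```bash
cat >> h.py <<'E'
def held(p,phi,s=.011,dep=.006):
    """pixel of the plate's lower well-side corners if it hangs phi deg from the tool axis (+: lower end towards d)"""
    st=env.state();T=R.from_rotvec(st["tool_rot"]).as_matrix();g=st["ee_pos"]-dep*T[:,2]
    d=-T[:,0] if False else T[:,0]
    return g,T
E
python3 - <<'E'
from h import *
p=viewer.camera("scene");g,T=held(p,0);print(T.round(2))
d=np.array([np.cos(np.radians(-33.5)),np.sin(np.radians(-33.5)),0]);y=np.array([-d[1],d[0],0])
for f in(-10,0,10,20,30):
    f=np.radians(f);u=-np.array([0,0,1])*np.cos(f)+d*np.sin(f);n=d*np.cos(f)+np.array([0,0,1])*np.sin(f)
    print(np.degrees(f),[((proj(p,g+u*L+n*.006+y*w)-[140,110])*4).round().tolist()[0] for L in(.109,-.011) for w in(-.03,.03)])
E
```

```text
[[-0.84  0.55  0.  ]
 [ 0.55  0.84 -0.  ]
 [-0.    0.   -1.  ]]
-10.0 [[344.0, 281.0], [439.0, 263.0], [335.0, 186.0], [441.0, 167.0]]
0.0 [[350.0, 306.0], [445.0, 288.0], [334.0, 182.0], [440.0, 163.0]]
10.0 [[355.0, 328.0], [451.0, 310.0], [334.0, 178.0], [440.0, 160.0]]
20.0 [[359.0, 347.0], [458.0, 328.0], [333.0, 175.0], [439.0, 156.0]]
29.999999999999996 [[364.0, 362.0], [463.0, 343.0], [332.0, 172.0], [438.0, 153.0]]
```

```bash
cat >> h.py <<'E'
def place(y,dx,dz,tilt=20,off=.043):
    t=np.radians(tilt); z=RR@[-np.sin(t),0,-np.cos(t)]
    return W(.0263+dx,y,.0684+dz)-off*z, frame(z,RR[:,1])
E
python3 - <<'E'
from h import *
pos,T=place(.095,-.02,.13); to(pos,T,1)
show(rows(pos,T,1))
E
```

```text
q6 -1.37 ee [ 0.567 -0.106  0.154] width 0.685
pure turn, deg/4: [-0.07  5.03  0.46]  shift/.04 in target axes: [ 5.42  9.6  -0.27]  in present axes: [ 4.69  9.76 -2.11]
12
[{"x": 0.39, "y": 0.81, "z": -0.18, "wx": -0.01, "wy": 0.42, "wz": 0.04, "hand": 1.0}, {"x": 0.4, "y": 0.81, "z": -0.16, "wx": -0.01, "wy": 0.42, "wz": 0.04, "hand": 1.0}, {"x": 0.4, "y": 0.81, "z": -0.15, "wx": -0.01, "wy": 0.42, "wz": 0.04, "hand": 1.0}, {"x": 0.41, "y": 0.81, "z": -0.14, "wx": -0.01, "wy": 0.42, "wz": 0.04, "hand": 1.0}, {"x": 0.42, "y": 0.81, "z": -0.13, "wx": -0.01, "wy": 0.42, "wz": 0.04, "hand": 1.0}, {"x": 0.42, "y": 0.81, "z": -0.11, "wx": -0.01, "wy": 0.42, "wz": 0.04, "hand": 1.0}, {"x": 0.43, "y": 0.81, "z": -0.1, "wx": -0.01, "wy": 0.42, "wz": 0.04, "hand": 1.0}, {"x": 0.43, "y": 0.81, "z": -0.09, "wx": -0.01, "wy": 0.42, "wz": 0.04, "hand": 1.0}, {"x": 0.44, "y": 0.8, "z": -0.08, "wx": -0.01, "wy": 0.42, "wz": 0.04, "hand": 1.0}, {"x": 0.44, "y": 0.8, "z": -0.06, "wx": -0.01, "wy": 0.42, "wz": 0.04, "hand": 1.0}, {"x": 0.45, "y": 0.8, "z": -0.05, "wx": -0.01, "wy": 0.42, "wz": 0.04, "hand": 1.0}, {"x": 0.45, "y": 0.8, "z": -0.04, "wx": -0.01, "wy": 0.42, "wz": 0.04, "hand": 1.0}]
```

>>> carry_out --plan '[{"x":0,"y":0,"z":0,"wx":0,"wy":0,"wz":0,"hand":1},{"x":0,"y":0,"z":0,"wx":0,"wy":0,"wz":0,"hand":1},{"x":0,"y":0,"z":-0.8,"wx":0,"wy":0,"wz":0,"hand":1},{"x":0,"y":0,"z":-0.8,"wx":0,"wy":0,"wz":0.46,"hand":1},{"x":0.5,"y":0.8,"z":-0.3,"wx":0,"wy":0,"wz":0,"hand":1},{"x":0.5,"y":0.8,"z":0,"wx":0,"wy":0,"wz":0,"hand":1},{"x":0.5,"y":0.8,"z":0,"wx":0,"wy":0,"wz":0,"hand":1},{"x":0.5,"y":0.8,"z":0,"wx":0,"wy":0,"wz":0,"hand":1},{"x":0.5,"y":0.8,"z":0,"wx":0,"wy":0,"wz":0,"hand":1},{"x":0.5,"y":0.8,"z":0,"wx":0,"wy":0,"wz":0,"hand":1}]' --squeeze 25

```text
clock: 17.75
ee_pos: [0.5774, 0.1245, 0.2239]
tool_rot: [-0.957, -2.977, 0.001]
force: [0.7, -0.9, -1.5]
width: 0.675
```

Run:
```python
from h import *
pos,T=place(.095,-.02,.13); to(pos,T,1)
```

```text
q6 -0.93 ee [0.577 0.124 0.224] width 0.675
pure turn, deg/4: [-0.05  4.8  -0.12]  shift/.04 in target axes: [1.91 4.75 0.3 ]  in present axes: [ 1.94  4.73 -0.37]
```

>>> carry_out --plan '[{"x":0.3,"y":0.8,"z":-0.1,"wx":0,"wy":0.8,"wz":0,"hand":1},{"x":0.3,"y":0.8,"z":0,"wx":0,"wy":0.8,"wz":0,"hand":1},{"x":0.3,"y":0.8,"z":0,"wx":0,"wy":0.8,"wz":0,"hand":1},{"x":0.3,"y":0.8,"z":0,"wx":0,"wy":0.8,"wz":0,"hand":1},{"x":0.3,"y":0.8,"z":0,"wx":0,"wy":0.8,"wz":0,"hand":1},{"x":0.3,"y":0.7,"z":0,"wx":0,"wy":0.8,"wz":0,"hand":1},{"x":0,"y":0,"z":0,"wx":0,"wy":0,"wz":0,"hand":1}]'

```text
clock: 18.62
ee_pos: [0.6268, 0.3274, 0.2286]
tool_rot: [-0.849, -2.651, -0.135]
force: [0.0, -0.8, -1.6]
width: 0.683
```

Run:
```python
from h import *
pos,T=place(.095,-.02,.04); to(pos,T,1)
pos,T=place(.095,-.0,.003); to(pos,T,1)
```

```text
q6 -0.76 ee [0.627 0.327 0.229] width 0.683
pure turn, deg/4: [-0.21 -0.26 -0.11]  shift/.04 in target axes: [-0.7  -0.11  1.87]  in present axes: [-0.73 -0.07  1.86]
q6 -0.76 ee [0.627 0.327 0.229] width 0.683
pure turn, deg/4: [-0.21 -0.26 -0.11]  shift/.04 in target axes: [-1.49 -0.11  2.57]  in present axes: [-1.53 -0.06  2.54]
```

>>> carry_out --plan '[{"x":-0.2,"y":-0.07,"z":0.4,"wx":-0.21,"wy":-0.26,"wz":-0.11,"hand":1},{"x":-0.25,"y":0,"z":0.7,"wx":0,"wy":0,"wz":0,"hand":1},{"x":-0.25,"y":0,"z":0.75,"wx":0,"wy":0,"wz":0,"hand":1},{"x":0,"y":0,"z":0,"wx":0,"wy":0,"wz":0,"hand":1}]'

```text
clock: 19.12
ee_pos: [0.6238, 0.3206, 0.1444]
tool_rot: [-0.85, -2.673, -0.141]
force: [-1.0, -0.6, -1.7]
width: 0.683
```

Run:
```python
from h import *
pos,T=place(.095,-.0,.003); to(pos,T,1)
p=viewer.camera("scene");save(p,"s5.png",4,(260,40,420,170))
```

```text
q6 -0.81 ee [0.624 0.321 0.144] width 0.683
pure turn, deg/4: [-0.08  0.02 -0.03]  shift/.04 in target axes: [-0.73  0.08  0.6 ]  in present axes: [-0.73  0.08  0.6 ]
```

View pics/s5.png

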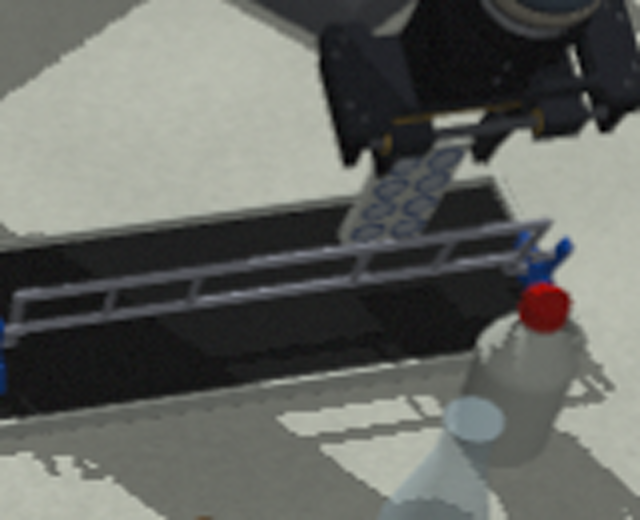

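>>> carry_out --plan '[{"x":-0.3,"y":0.08,"z":0.3,"wx":-0.08,"wy":0,"wz":0,"hand":1},{"x":-0.2,"y":0,"z":0.3,"wx":0,"wy":0,"wz":0,"hand":1},{"x":-0.1,"y":0,"z":0,"wx":0,"wy":0,"wz":0,"hand":1},{"x":0,"y":0,"z":0,"wx":0,"wy":0,"wz":0,"hand":1}]'

```text
clock: 19.68
ee_pos: [0.6426, 0.3144, 0.1171]
tool_rot: [-0.854, -2.683, -0.156]
force: [-0.9, -0.7, -1.6]
width: 0.683
```

Run:
```python
from h import *
pos,T=place(.095,-.0,.0); to(pos,T,1); s=env.state(); print(RR.T@s["force"],RR.T@(s["ee_pos"]-rk))
```

```text
q6 -0.83 ee [0.643 0.314 0.117] width 0.683
pure turn, deg/4: [ 0.11  0.13 -0.01]  shift/.04 in target axes: [-0.08 -0.07  0.19]  in present axes: [-0.08 -0.07  0.19]
[-0.27721816 -1.10254247 -1.55597324] [0.04069636 0.09775372 0.11712202]
```

>>> carry_out --plan '[{"x":-0.05,"y":-0.05,"z":0.1,"wx":0.1,"wy":0.13,"wz":0,"hand":1},{"x":0,"y":0,"z":0.08,"wx":0,"wy":0,"wz":0,"hand":1},{"x":0,"y":0,"z":0,"wx":0,"wy":0,"wz":0,"hand":1}]'

```text
clock: 20.05
ee_pos: [0.6442, 0.3127, 0.1149]
tool_rot: [-0.849, -2.679, -0.155]
force: [-0.4, 0.1, -2.4]
width: 0.686
```

Run:
```python
from h import *
pos,T=place(.095,-.0,.0); to(pos,T,1); s=env.state(); print(RR.T@s["force"],RR.T@(s["ee_pos"]-rk))
```

```text
q6 -0.84 ee [0.644 0.313 0.115] width 0.686
pure turn, deg/4: [0.08 0.06 0.02]  shift/.04 in target axes: [-0.01 -0.06  0.16]  in present axes: [-0.   -0.06  0.16]
[-0.39647089 -0.10497555 -2.38423879] [0.04298808 0.09724312 0.11485026]
```

>>> carry_out --plan '[{"x":0,"y":0,"z":0.15,"wx":0,"wy":0,"wz":0,"hand":1},{"x":0,"y":0,"z":0.12,"wx":0,"wy":0,"wz":0,"hand":1},{"x":0,"y":0,"z":0.1,"wx":0,"wy":0,"wz":0,"hand":1}]'

```text
clock: 20.42
ee_pos: [0.6465, 0.3122, 0.1137]
tool_rot: [-0.85, -2.693, -0.158]
force: [0.2, -3.4, 10.4]
width: 0.683
```

Run:
```python
from h import *
pos,T=place(.095,-.0,.0); to(pos,T,1); s=env.state(); print(RR.T@s["force"],RR.T@(s["ee_pos"]-rk))
p=viewer.camera("scene");save(p,"s6.png",4,(260,40,420,170))
```

```text
q6 -0.84 ee [0.646 0.312 0.114] width 0.683
pure turn, deg/4: [0.15 0.23 0.07]  shift/.04 in target axes: [ 0.06 -0.08  0.15]  in present axes: [ 0.06 -0.08  0.15]
[ 2.11800852 -2.63630233 10.43812385] [0.04514811 0.0981336  0.11372588]
```

View pics/s6.png

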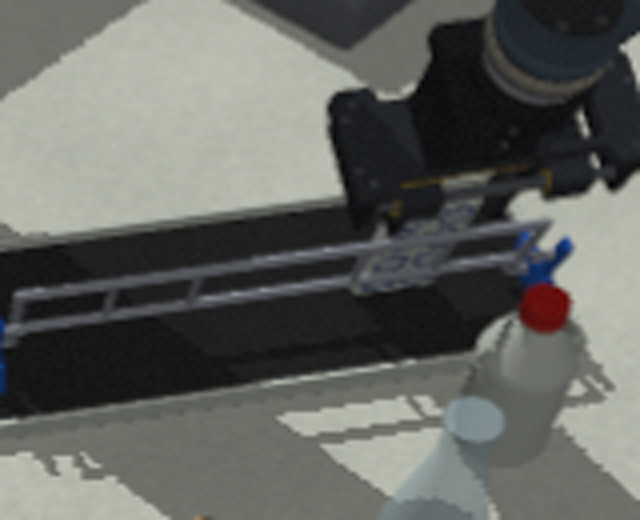

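>>> carry_out --plan '[{"x":0,"y":0,"z":0,"wx":0,"wy":0,"wz":0,"hand":0.1},{"x":0,"y":0,"z":0,"wx":0,"wy":0,"wz":0,"hand":0.1},{"x":0,"y":0,"z":0,"wx":0,"wy":0,"wz":0,"hand":0.1},{"x":0,"y":0,"z":-0.4,"wx":0,"wy":0,"wz":0,"hand":0.1},{"x":0,"y":0,"z":-0.6,"wx":0,"wy":0,"wz":0,"hand":0.1},{"x":0,"y":0,"z":-0.9,"wx":0,"wy":0,"wz":0,"hand":0},{"x":0,"y":0,"z":-0.9,"wx":0,"wy":0,"wz":0,"hand":0},{"x":0,"y":0,"z":-0.8,"wx":0,"wy":0,"wz":0,"hand":0}]'

```text
clock: 21.48
ee_pos: [0.6836, 0.2839, 0.2527]
tool_rot: [-0.847, -2.687, -0.155]
force: [1.0, 0.3, 0.8]
width: 0.992
```

Run:
```python
from h import *
p=viewer.camera("scene");save(p,"s7.png",4,(240,40,420,170)); P=plates(p)
t=viewer.camera("top"); P=plates(t)
pos,y=pick((.6125,-.317),-23.2,.12); to(pos,frame([0,0,-1],y),0)
# expected corners of a flush plate at y=.098
u=np.array([.342,0,.94]);n=np.array([.94,0,-.342])
print([((proj(p,W(*(np.array([.0263,.098,.0684])+u*a+n*.006+np.array([0,b,0]))))-[240,40])*4).round().tolist()[0] for a in(-.06,.06) for b in(-.03,.03)])
```

```text
plate [ 0.612 -0.321] [0.06  0.123] long axis deg -23.4 0.9
plate [0.593 0.398] [0.054 0.123] long axis deg -86.9 0.84
plate [ 0.457 -0.269] [0.124 0.068] long axis deg 33.7 0.73
plate [ 0.616 -0.317] [0.064 0.126] long axis deg -23.5 0.81
plate [ 0.458 -0.265] [0.119 0.062] long axis deg 32.7 0.61
q6 -0.81 ee [0.683 0.284 0.251] width 1.003
pure turn, deg/4: [ 0.61 -4.81 -2.92]  shift/.04 in target axes: [ -3.07 -14.51   3.28]  in present axes: [ -6.7  -13.59   1.01]
[[432.0, 296.0], [510.0, 284.0], [480.0, 217.0], [567.0, 205.0]]
```

View pics/s7.png

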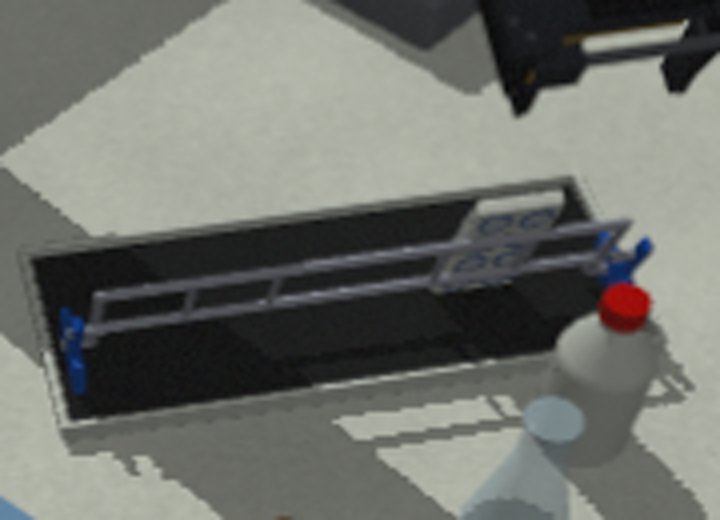

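>>> carry_out --plan '[{"x":0,"y":-0.8,"z":0,"wx":0.1,"wy":-0.96,"wz":-0.58,"hand":0},{"x":0,"y":-0.9,"z":0,"wx":0.1,"wy":-0.96,"wz":-0.58,"hand":0},{"x":0,"y":-0.9,"z":0,"wx":0.1,"wy":-0.96,"wz":-0.58,"hand":0},{"x":0,"y":-0.9,"z":0,"wx":0.1,"wy":-0.96,"wz":-0.58,"hand":0},{"x":0,"y":-0.9,"z":0,"wx":0.1,"wy":-0.96,"wz":-0.58,"hand":0},{"x":-0.2,"y":-0.95,"z":0,"wx":0,"wy":0,"wz":0,"hand":0},{"x":-0.2,"y":-0.95,"z":0,"wx":0,"wy":0,"wz":0,"hand":0},{"x":-0.2,"y":-0.95,"z":0,"wx":0,"wy":0,"wz":0,"hand":0},{"x":-0.2,"y":-0.95,"z":0,"wx":0,"wy":0,"wz":0,"hand":0},{"x":-0.2,"y":-0.95,"z":0,"wx":0,"wy":0,"wz":0,"hand":0},{"x":0,"y":0,"z":0,"wx":0,"wy":0,"wz":0,"hand":0}]'

```text
clock: 23.05
ee_pos: [0.5381, -0.0629, 0.23]
tool_rot: [-0.605, -3.053, 0.002]
force: [0.2, 0.7, -0.8]
width: 0.998
```

Run:
```python
from h import *
pos,y=pick((.6135,-.318),-23.4,.08); to(pos,frame([0,0,-1],y),0)
```

```text
q6 -1.5 ee [ 0.538 -0.063  0.23 ] width 0.998
pure turn, deg/4: [-0.1  -0.41  0.25]  shift/.04 in target axes: [-3.04 -5.1   3.75]  in present axes: [-3.06 -5.13  3.7 ]
```

>>> carry_out --plan '[{"x":-0.5,"y":-0.85,"z":0.4,"wx":-0.1,"wy":-0.41,"wz":0.25,"hand":0},{"x":-0.5,"y":-0.85,"z":0.6,"wx":0,"wy":0,"wz":0,"hand":0},{"x":-0.5,"y":-0.85,"z":0.6,"wx":0,"wy":0,"wz":0,"hand":0},{"x":-0.5,"y":-0.85,"z":0.7,"wx":0,"wy":0,"wz":0,"hand":0},{"x":-0.5,"y":-0.85,"z":0.7,"wx":0,"wy":0,"wz":0,"hand":0},{"x":-0.5,"y":-0.85,"z":0.7,"wx":0,"wy":0,"wz":0,"hand":0},{"x":0,"y":0,"z":0,"wx":0,"wy":0,"wz":0,"hand":0}]' --squeeze 6

```text
clock: 23.92
ee_pos: [0.566, -0.2908, 0.0694]
tool_rot: [-0.624, -3.068, -0.017]
force: [-0.2, 0.5, -0.0]
width: 1.004
```

Run:
```python
from h import *
pos,y=pick((.6135,-.318),-23.4,.004); to(pos,frame([0,0,-1],y),0)
plates(viewer.camera("scene"))
```

```text
q6 -1.83 ee [ 0.566 -0.291  0.069] width 1.004
pure turn, deg/4: [ 0.12 -0.19  0.1 ]  shift/.04 in target axes: [-0.13 -0.15  1.64]  in present axes: [-0.15 -0.17  1.63]
plate [ 0.612 -0.32 ] [0.062 0.125] long axis deg -23.0 0.89
plate [0.594 0.395] [0.055 0.116] long axis deg -84.2 0.62
plate [ 0.76  -0.002] [0.068 0.118] long axis deg -65.8 0.4
```

>>> carry_out --plan '[{"x":-0.15,"y":-0.17,"z":0.3,"wx":0.12,"wy":-0.19,"wz":0.1,"hand":0},{"x":0,"y":0,"z":0.5,"wx":0,"wy":0,"wz":0,"hand":0},{"x":0,"y":0,"z":0.4,"wx":0,"wy":0,"wz":0,"hand":0},{"x":0,"y":0,"z":0,"wx":0,"wy":0,"wz":0,"hand":0}]'

```text
clock: 24.52
ee_pos: [0.5702, -0.293, 0.022]
tool_rot: [0.626, 3.076, -0.0]
force: [-0.5, 0.1, -0.1]
width: 1.004
```

Run:
```python
from h import *
pos,y=pick((.6135,-.318),-23.4,.004); to(pos,frame([0,0,-1],y),0)
```

```text
q6 -1.82 ee [ 0.57  -0.293  0.022] width 1.004
pure turn, deg/4: [0.   0.04 0.1 ]  shift/.04 in target axes: [-0.02 -0.14  0.45]  in present axes: [-0.02 -0.14  0.45]
```

>>> carry_out --plan '[{"x":0,"y":-0.14,"z":0.3,"wx":0,"wy":0,"wz":0.1,"hand":0},{"x":0,"y":0,"z":0.15,"wx":0,"wy":0,"wz":0,"hand":0},{"x":0,"y":0,"z":0,"wx":0,"wy":0,"wz":0,"hand":1},{"x":0,"y":0,"z":0,"wx":0,"wy":0,"wz":0,"hand":1},{"x":0,"y":0,"z":0,"wx":0,"wy":0,"wz":0,"hand":1},{"x":0,"y":0,"z":0,"wx":0,"wy":0,"wz":0,"hand":1}]' --squeeze 6

```text
clock: 25.28
ee_pos: [0.5685, -0.2992, 0.0037]
tool_rot: [0.638, 3.072, -0.002]
force: [0.3, -0.2, -0.9]
width: 0.686
```

>>> carry_out --plan '[{"x":0,"y":0,"z":-0.3,"wx":0,"wy":0,"wz":0,"hand":1},{"x":0,"y":0,"z":-0.4,"wx":0,"wy":0,"wz":0,"hand":1},{"x":0,"y":0,"z":-0.5,"wx":0,"wy":0,"wz":0,"hand":1},{"x":0,"y":0,"z":-0.5,"wx":0,"wy":0,"wz":0,"hand":1},{"x":0,"y":0,"z":-0.6,"wx":0,"wy":0,"wz":0,"hand":1},{"x":0,"y":0,"z":-0.6,"wx":0,"wy":0,"wz":0,"hand":1},{"x":0,"y":0,"z":-0.6,"wx":0,"wy":0,"wz":0,"hand":1},{"x":0,"y":0,"z":0,"wx":0,"wy":0,"wz":0,"hand":1}]'

```text
clock: 26.28
ee_pos: [0.5683, -0.2987, 0.1558]
tool_rot: [0.636, 3.067, -0.005]
force: [-0.1, 0.1, -1.6]
width: 0.683
```

```bash
cat >> h.py <<'E'
def hang(p,ddeg):
    s=env.state();T=R.from_rotvec(s["tool_rot"]).as_matrix();g=s["ee_pos"]-.006*T[:,2]
    d=np.array([np.cos(np.radians(ddeg)),np.sin(np.radians(ddeg)),0]);y=np.array([-d[1],d[0],0])
    for b in outline_of("plate1",p)[:4]:
        if b["p"]<.3: continue
        rg=b["region"].astype(np.uint8);best=[]
        for f in range(-30,91,5):
            f=np.radians(f);u=-np.array([0,0,1])*np.cos(f)+d*np.sin(f);n=d*np.cos(f)+np.array([0,0,1])*np.sin(f)
            pts=[g+u*L+n*k+y*w for L in(.109,.02) for w in(-.03,.03) for k in(-.006,.006)]
            m=np.zeros_like(rg);cv2.fillConvexPoly(m,cv2.convexHull(proj(p,pts).astype(np.float32)).round().astype(np.int32),1)
            best.append(((m&rg).sum()/(m|rg).sum(),np.degrees(f)))
        b0=max(best)
        if b0[0]>.3: print("hang angle",b0)
E
python3 - <<'E'
from h import *
p=viewer.camera("scene");hang(p,-23.4)
s=env.state();print(s["width"],s["force"],s["wrist_torque"])
pos,T=place(0,-.02,.13); to(pos,T,1)
E
```

```text
hang angle (np.float64(0.6819603753910324), np.float64(-5.0))
0.690658851542319 [-0.3499215   0.62796786 -1.29679917] [ 0.05886127 -0.03848529 -0.02876483]
q6 -1.82 ee [ 0.567 -0.297  0.153] width 0.691
pure turn, deg/4: [-0.51  5.04  2.91]  shift/.04 in target axes: [ 8.03 11.15  0.64]  in present axes: [ 5.31 12.5  -2.17]
```

>>> carry_out --plan '[{"x":0,"y":0,"z":0,"wx":0,"wy":0,"wz":0,"hand":1},{"x":0,"y":0,"z":0,"wx":0,"wy":0,"wz":0,"hand":1},{"x":0,"y":0,"z":-0.8,"wx":0,"wy":0,"wz":0.7,"hand":1},{"x":0,"y":0,"z":-0.8,"wx":0,"wy":0,"wz":0.7,"hand":1},{"x":0.3,"y":0.5,"z":-0.3,"wx":0,"wy":0,"wz":0.7,"hand":1},{"x":0.5,"y":0.8,"z":0,"wx":0,"wy":0,"wz":0.7,"hand":1},{"x":0.6,"y":0.8,"z":0,"wx":0,"wy":0,"wz":0,"hand":1},{"x":0.6,"y":0.8,"z":0,"wx":0,"wy":0,"wz":0,"hand":1},{"x":0.6,"y":0.8,"z":0,"wx":0,"wy":0,"wz":0,"hand":1},{"x":0.6,"y":0.8,"z":0,"wx":0,"wy":0,"wz":0,"hand":1},{"x":0.6,"y":0.8,"z":0,"wx":0,"wy":0,"wz":0,"hand":1}]' --squeeze 25

```text
clock: 27.75
ee_pos: [0.5563, -0.0306, 0.2221]
tool_rot: [-0.952, -2.98, -0.006]
force: [-0.3, -1.0, -1.2]
width: 0.683
```

Run:
```python
from h import *
pos,T=place(0,-.02,.13); to(pos,T,1)
```

```text
q6 -1.21 ee [ 0.556 -0.031  0.222] width 0.683
pure turn, deg/4: [ 0.01  4.81 -0.06]  shift/.04 in target axes: [3.62 5.85 0.87]  in present axes: [ 3.73  5.83 -0.37]
```

>>> carry_out --plan '[{"x":0.5,"y":0.8,"z":-0.1,"wx":0,"wy":0.75,"wz":0,"hand":1},{"x":0.5,"y":0.85,"z":0.05,"wx":0,"wy":0.75,"wz":0,"hand":1},{"x":0.5,"y":0.85,"z":0.05,"wx":0,"wy":0.75,"wz":0,"hand":1},{"x":0.5,"y":0.85,"z":0.1,"wx":0,"wy":0.75,"wz":0,"hand":1},{"x":0.5,"y":0.85,"z":0.15,"wx":0,"wy":0.75,"wz":0,"hand":1},{"x":0.5,"y":0.85,"z":0.15,"wx":0,"wy":0.75,"wz":0,"hand":1},{"x":0.5,"y":0.8,"z":0.15,"wx":0,"wy":0,"wz":0,"hand":1},{"x":0,"y":0,"z":0,"wx":0,"wy":0,"wz":0,"hand":1}]'

```text
clock: 28.75
ee_pos: [0.5728, 0.2544, 0.2179]
tool_rot: [-0.851, -2.677, -0.138]
force: [0.4, 1.0, -1.2]
width: 0.686
```

Run:
```python
from h import *
pos,T=place(0,-.02,.04); to(pos,T,1)
```

```text
q6 -0.88 ee [0.573 0.254 0.218] width 0.686
pure turn, deg/4: [-0.1   0.08 -0.03]  shift/.04 in target axes: [-0.66 -0.21  1.6 ]  in present axes: [-0.65 -0.2   1.6 ]
```

>>> carry_out --plan '[{"x":-0.2,"y":-0.2,"z":0.4,"wx":-0.1,"wy":0.08,"wz":0,"hand":1},{"x":-0.25,"y":0,"z":0.6,"wx":0,"wy":0,"wz":0,"hand":1},{"x":-0.25,"y":0,"z":0.6,"wx":0,"wy":0,"wz":0,"hand":1},{"x":0,"y":0,"z":0,"wx":0,"wy":0,"wz":0,"hand":1}]'

```text
clock: 29.25
ee_pos: [0.5717, 0.2416, 0.1442]
tool_rot: [-0.852, -2.673, -0.143]
force: [0.1, -0.2, -1.4]
width: 0.682
```

Run:
```python
from h import *
pos,T=place(0,0,.006); to(pos,T,1)
```

```text
q6 -0.93 ee [0.572 0.242 0.144] width 0.682
pure turn, deg/4: [-0.05  0.02 -0.05]  shift/.04 in target axes: [-0.63  0.07  0.55]  in present axes: [-0.63  0.07  0.55]
```

>>> carry_out --plan '[{"x":-0.3,"y":0.07,"z":0.25,"wx":-0.05,"wy":0,"wz":-0.05,"hand":1},{"x":-0.2,"y":0,"z":0.25,"wx":0,"wy":0,"wz":0,"hand":1},{"x":-0.1,"y":0,"z":0.1,"wx":0,"wy":0,"wz":0,"hand":1},{"x":0,"y":0,"z":0,"wx":0,"wy":0,"wz":0,"hand":1}]'

```text
clock: 29.75
ee_pos: [0.5883, 0.234, 0.1138]
tool_rot: [-0.85, -2.679, -0.152]
force: [-0.6, -0.2, -0.8]
width: 0.685
```

Run:
```python
from h import *
pos,T=place(0,0,0); to(pos,T,1); s=env.state(); print(RR.T@s["force"],RR.T@(s["ee_pos"]-rk))
```

```text
q6 -0.95 ee [0.588 0.234 0.114] width 0.685
pure turn, deg/4: [0.04 0.07 0.  ]  shift/.04 in target axes: [-0.   -0.02  0.13]  in present axes: [-0.   -0.02  0.13]
[-0.36708454 -0.47058823 -0.7809482 ] [0.04272045 0.00073187 0.11383519]
```

>>> carry_out --plan '[{"x":0,"y":0,"z":0.15,"wx":0,"wy":0,"wz":0,"hand":1},{"x":0,"y":0,"z":0.12,"wx":0,"wy":0,"wz":0,"hand":1},{"x":0,"y":0,"z":0.08,"wx":0,"wy":0,"wz":0,"hand":1}]'

```text
clock: 30.12
ee_pos: [0.5911, 0.233, 0.1126]
tool_rot: [-0.85, -2.695, -0.153]
force: [-1.7, -3.6, 5.7]
width: 0.684
```

Run:
```python
from h import *
pos,T=place(0,0,0); to(pos,T,1); s=env.state(); print(RR.T@s["force"],RR.T@(s["ee_pos"]-rk))
```

```text
q6 -0.96 ee [0.591 0.233 0.113] width 0.684
pure turn, deg/4: [0.1  0.28 0.07]  shift/.04 in target axes: [ 0.07 -0.04  0.13]  in present axes: [ 0.08 -0.04  0.13]
[ 0.73935724 -3.92832059  5.66289116] [0.04549835 0.00153397 0.1126214 ]
```

In contact with the pad; release and retract.

>>> carry_out --plan '[{"x":0,"y":0,"z":0,"wx":0,"wy":0,"wz":0,"hand":0.1},{"x":0,"y":0,"z":0,"wx":0,"wy":0,"wz":0,"hand":0.1},{"x":0,"y":0,"z":0,"wx":0,"wy":0,"wz":0,"hand":0.1},{"x":0,"y":0,"z":-0.4,"wx":0,"wy":0,"wz":0,"hand":0.1},{"x":0,"y":0,"z":-0.6,"wx":0,"wy":0,"wz":0,"hand":0.1},{"x":0,"y":0,"z":-0.9,"wx":0,"wy":0,"wz":0,"hand":0},{"x":0,"y":0,"z":-0.9,"wx":0,"wy":0,"wz":0,"hand":0},{"x":0,"y":0,"z":-0.8,"wx":0,"wy":0,"wz":0,"hand":0}]'

```text
clock: 31.12
ee_pos: [0.6286, 0.2057, 0.254]
tool_rot: [-0.847, -2.691, -0.152]
force: [-0.2, -0.5, -0.6]
width: 0.994
```

Run:
```python
from h import *
p=viewer.camera("scene");save(p,"s8.png",4,(240,40,420,170)); P=plates(p)
t=viewer.camera("top"); P=plates(t)
pos,y=pick((.458,-.267),32.8+180,.12)
for sg in(1,-1): to(pos,frame([0,0,-1],sg*y),0)
```

```text
plate [0.595 0.398] [0.057 0.122] long axis deg -84.6 0.79
plate [ 0.459 -0.269] [0.12  0.063] long axis deg 35.9 0.75
plate [0.535 0.308] [0.061 0.106] long axis deg -69.7 0.69
plate [ 0.458 -0.265] [0.119 0.061] long axis deg 34.1 0.62
q6 -0.93 ee [0.628 0.206 0.253] width 1.004
pure turn, deg/4: [-4.6  -3.24 27.76]  shift/.04 in target axes: [-8.75  7.63  3.31]  in present axes: [ -4.61 -11.01   1.82]
q6 -0.93 ee [0.628 0.206 0.253] width 1.004
pure turn, deg/4: [  2.92  -4.14 -16.77]  shift/.04 in target axes: [ 8.75 -7.63  3.31]  in present axes: [ -4.61 -11.01   1.82]
```

View pics/s8.png

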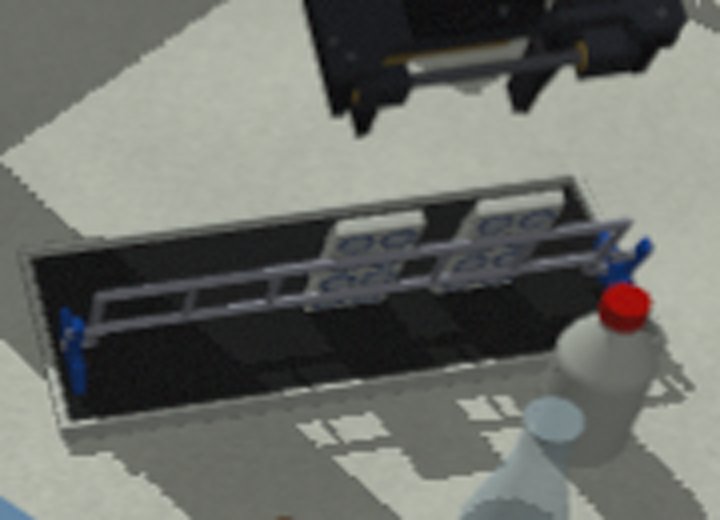

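>>> carry_out --plan '[{"x":0,"y":-0.8,"z":0,"wx":0,"wy":-0.97,"wz":0,"hand":0},{"x":0,"y":-0.9,"z":0,"wx":0,"wy":-0.97,"wz":0,"hand":0},{"x":0,"y":-0.9,"z":0,"wx":0,"wy":-0.97,"wz":0,"hand":0},{"x":0,"y":-0.9,"z":0,"wx":0,"wy":-0.97,"wz":0,"hand":0},{"x":0,"y":-0.9,"z":0,"wx":0,"wy":-0.97,"wz":0,"hand":0},{"x":0,"y":-0.9,"z":0,"wx":0,"wy":0,"wz":0,"hand":0},{"x":0,"y":-0.9,"z":0,"wx":0,"wy":0,"wz":0,"hand":0},{"x":0,"y":-0.9,"z":0,"wx":0,"wy":0,"wz":0,"hand":0},{"x":0,"y":0,"z":0,"wx":0,"wy":0,"wz":1,"hand":0},{"x":0,"y":0,"z":0,"wx":0,"wy":0,"wz":1,"hand":0},{"x":0,"y":0,"z":0,"wx":0,"wy":0,"wz":1,"hand":0},{"x":0,"y":0,"z":0,"wx":0,"wy":0,"wz":1,"hand":0}]'

```text
clock: 32.83
ee_pos: [0.4418, -0.0275, 0.2341]
tool_rot: [-1.346, -2.81, 0.011]
force: [-0.3, -0.5, 0.7]
width: 1.002
```

>>> carry_out --plan '[{"x":0,"y":0,"z":0,"wx":0,"wy":0,"wz":1,"hand":0},{"x":0,"y":0,"z":0,"wx":0,"wy":0,"wz":1,"hand":0},{"x":0,"y":0,"z":0,"wx":0,"wy":0,"wz":1,"hand":0},{"x":0,"y":0,"z":0,"wx":0,"wy":0,"wz":1,"hand":0},{"x":0,"y":0,"z":0,"wx":0,"wy":0,"wz":1,"hand":0},{"x":0,"y":0,"z":0,"wx":0,"wy":0,"wz":1,"hand":0},{"x":0,"y":0,"z":0,"wx":0,"wy":0,"wz":1,"hand":0},{"x":0,"y":0,"z":0,"wx":0,"wy":0,"wz":1,"hand":0},{"x":0,"y":0,"z":0,"wx":0,"wy":0,"wz":1,"hand":0},{"x":0,"y":0,"z":0,"wx":0,"wy":0,"wz":1,"hand":0},{"x":0,"y":0,"z":0,"wx":0,"wy":0,"wz":1,"hand":0},{"x":0,"y":0,"z":0,"wx":0,"wy":0,"wz":1,"hand":0}]'

```text
clock: 34.33
ee_pos: [0.423, -0.0182, 0.2193]
tool_rot: [-2.369, -1.97, 0.062]
force: [0.6, 1.5, 0.3]
width: 1.004
```

>>> carry_out --plan '[{"x":0,"y":0,"z":0,"wx":0,"wy":0,"wz":1,"hand":0},{"x":0,"y":0,"z":0,"wx":0,"wy":0,"wz":1,"hand":0},{"x":0,"y":0,"z":0,"wx":0,"wy":0,"wz":1,"hand":0},{"x":0,"y":0,"z":0,"wx":0,"wy":0,"wz":1,"hand":0},{"x":0,"y":0,"z":0,"wx":0,"wy":0,"wz":1,"hand":0},{"x":0,"y":0,"z":0,"wx":0,"wy":0,"wz":1,"hand":0},{"x":0,"y":0,"z":0,"wx":0,"wy":0,"wz":1,"hand":0},{"x":0,"y":0,"z":0,"wx":0,"wy":0,"wz":1,"hand":0},{"x":0,"y":0,"z":0,"wx":0,"wy":0,"wz":1,"hand":0},{"x":0,"y":0,"z":0,"wx":0,"wy":0,"wz":1,"hand":0},{"x":0,"y":0,"z":0,"wx":0,"wy":0,"wz":0,"hand":0}]'

```text
clock: 35.7
ee_pos: [0.4059, -0.0099, 0.2071]
tool_rot: [-2.901, -1.012, 0.14]
force: [0.7, 0.2, 0.2]
width: 1.002
```

Run:
```python
from h import *
plates(viewer.camera("scene"));plates(viewer.camera("top"))
pos,y=pick((.458,-.267),33.8+180,.1); to(pos,frame([0,0,-1],y),0)
```

```text
plate [ 0.49  -0.252] [0.122 0.065] long axis deg 33.3 0.8
plate [0.535 0.305] [0.062 0.117] long axis deg -75.3 0.7
plate [ 0.491 -0.25 ] [0.122 0.062] long axis deg 31.9 0.91
plate [0.644 0.34 ] [0.101 0.054] long axis deg 54.4 0.55
q6 0.6 ee [ 0.407 -0.01   0.208] width 1.003
pure turn, deg/4: [-1.26  0.95  1.17]  shift/.04 in target axes: [-1.28  6.04  2.69]  in present axes: [-1.61  6.14  2.25]
```

Run:
```python
from h import *
pos,y=pick((.4905,-.251),32.8+180,.08); to(pos,frame([0,0,-1],y),0)
```

```text
q6 0.6 ee [ 0.407 -0.01   0.208] width 1.003
pure turn, deg/4: [-1.25  0.96  1.42]  shift/.04 in target axes: [-0.28  6.19  3.19]  in present axes: [-0.7   6.4   2.67]
```

>>> carry_out --plan '[{"x":0,"y":0,"z":0,"wx":-0.62,"wy":0.48,"wz":0.7,"hand":0},{"x":0,"y":0,"z":0,"wx":-0.62,"wy":0.48,"wz":0.7,"hand":0},{"x":0,"y":0.8,"z":0,"wx":0,"wy":0,"wz":0,"hand":0},{"x":0,"y":0.9,"z":0.2,"wx":0,"wy":0,"wz":0,"hand":0},{"x":0,"y":0.9,"z":0.4,"wx":0,"wy":0,"wz":0,"hand":0},{"x":0,"y":0.9,"z":0.4,"wx":0,"wy":0,"wz":0,"hand":0},{"x":0,"y":0.9,"z":0.4,"wx":0,"wy":0,"wz":0,"hand":0},{"x":-0.1,"y":0.9,"z":0.5,"wx":0,"wy":0,"wz":0,"hand":0},{"x":-0.1,"y":0.8,"z":0.5,"wx":0,"wy":0,"wz":0,"hand":0},{"x":0,"y":0,"z":0,"wx":0,"wy":0,"wz":0,"hand":0}]' --squeeze 6

```text
clock: 37.15
ee_pos: [0.537, -0.2258, 0.1087]
tool_rot: [3.01, 0.894, 0.007]
force: [-0.7, 0.6, 0.2]
width: 1.004
```

Run:
```python
from h import *
plates(viewer.camera("scene"));plates(viewer.camera("top"))
pos,y=pick((.4905,-.251),32.8+180,.004); to(pos,frame([0,0,-1],y),0)
```

```text
plate [ 0.49  -0.253] [0.122 0.064] long axis deg 34.6 0.68
plate [0.593 0.4  ] [0.058 0.123] long axis deg -86.9 0.59
plate [0.539 0.299] [0.061 0.128] long axis deg -71.2 0.53
q6 0.4 ee [ 0.536 -0.223  0.111] width 0.999
pure turn, deg/4: [ 0.05 -0.06  0.11]  shift/.04 in target axes: [-0.11 -0.02  2.67]  in present axes: [-0.13 -0.03  2.67]
```

>>> carry_out --plan '[{"x":-0.11,"y":0,"z":0.4,"wx":0.05,"wy":-0.06,"wz":0.11,"hand":0},{"x":0,"y":0,"z":0.7,"wx":0,"wy":0,"wz":0,"hand":0},{"x":0,"y":0,"z":0.7,"wx":0,"wy":0,"wz":0,"hand":0},{"x":0,"y":0,"z":0.4,"wx":0,"wy":0,"wz":0,"hand":0},{"x":0,"y":0,"z":0,"wx":0,"wy":0,"wz":0,"hand":0}]'

```text
clock: 37.98
ee_pos: [0.5312, -0.2221, 0.0212]
tool_rot: [3.012, 0.892, -0.0]
force: [-0.7, -0.4, 0.3]
width: 1.002
```

Run:
```python
from h import *
pos,y=pick((.4905,-.251),33+180,.004); to(pos,frame([0,0,-1],y),0)
```

```text
q6 0.41 ee [ 0.531 -0.222  0.021] width 1.002
pure turn, deg/4: [ 0.01  0.   -0.  ]  shift/.04 in target axes: [-0.02  0.05  0.43]  in present axes: [-0.02  0.05  0.43]
```

>>> carry_out --plan '[{"x":0,"y":0.05,"z":0.28,"wx":0,"wy":0,"wz":0,"hand":0},{"x":0,"y":0,"z":0.15,"wx":0,"wy":0,"wz":0,"hand":0},{"x":0,"y":0,"z":0,"wx":0,"wy":0,"wz":0,"hand":1},{"x":0,"y":0,"z":0,"wx":0,"wy":0,"wz":0,"hand":1},{"x":0,"y":0,"z":0,"wx":0,"wy":0,"wz":0,"hand":1},{"x":0,"y":0,"z":0,"wx":0,"wy":0,"wz":0,"hand":1}]' --squeeze 6

```text
clock: 38.72
ee_pos: [0.5338, -0.2246, 0.0052]
tool_rot: [3.009, 0.891, 0.004]
force: [0.5, 1.2, -0.9]
width: 0.692
```

>>> carry_out --plan '[{"x":0,"y":0,"z":-0.3,"wx":0,"wy":0,"wz":0,"hand":1},{"x":0,"y":0,"z":-0.4,"wx":0,"wy":0,"wz":0,"hand":1},{"x":0,"y":0,"z":-0.5,"wx":0,"wy":0,"wz":0,"hand":1},{"x":0,"y":0,"z":-0.5,"wx":0,"wy":0,"wz":0,"hand":1},{"x":0,"y":0,"z":-0.6,"wx":0,"wy":0,"wz":0,"hand":1},{"x":0,"y":0,"z":-0.6,"wx":0,"wy":0,"wz":0,"hand":1},{"x":0,"y":0,"z":-0.6,"wx":0,"wy":0,"wz":0,"hand":1},{"x":0,"y":0,"z":0,"wx":0,"wy":0,"wz":0,"hand":1}]'

```text
clock: 39.72
ee_pos: [0.5331, -0.2243, 0.1565]
tool_rot: [3.005, 0.89, 0.009]
force: [-0.4, 0.4, -3.4]
width: 0.687
```

Run:
```python
from h import *
p=viewer.camera("scene");hang(p,213)
s=env.state();print(s["width"],s["force"],s["wrist_torque"])
pos,T=place(-.095,-.02,.13); to(pos,T,1)
```

```text
hang angle (np.float64(0.7991071428571429), np.float64(-10.0))
0.6860653120193545 [ 0.21114543  0.56582846 -1.73896231] [-0.06870458  0.21734392 -0.01078573]
q6 0.4 ee [ 0.532 -0.223  0.154] width 0.686
pure turn, deg/4: [  4.93   3.34 -27.62]  shift/.04 in target axes: [6.34 7.77 0.05]  in present axes: [ 4.99 -8.42 -2.15]
```

>>> carry_out --plan '[{"x":0,"y":0,"z":-0.8,"wx":0,"wy":0,"wz":0,"hand":1},{"x":0,"y":0,"z":-0.8,"wx":0,"wy":0,"wz":0,"hand":1},{"x":0,"y":0,"z":-0.4,"wx":0,"wy":0,"wz":0,"hand":1},{"x":0,"y":0,"z":0,"wx":0,"wy":0,"wz":0,"hand":1}]'

```text
clock: 40.33
ee_pos: [0.5276, -0.2208, 0.2298]
tool_rot: [-3.005, -0.889, 0.011]
force: [-0.4, 0.0, -2.0]
width: 0.689
```

Run:
```python
from h import *
p=viewer.camera("scene");hang(p,213);s=env.state();print(s["width"],s["force"],s["wrist_torque"],s["ee_pos"])
save(p,"s9.png",4,(130,100,300,240))
```

```text
hang angle (np.float64(0.8193384223918575), np.float64(-10.0))
0.6792918510994908 [-0.78946095 -0.12171329 -2.25741802] [-0.12860981  0.1418854   0.00795852] [ 0.52673419 -0.2202608   0.22843229]
```

View pics/s9.png

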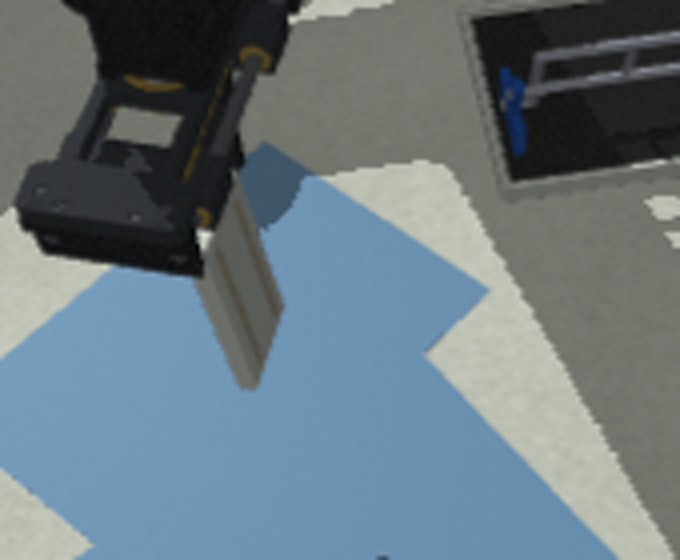

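>>> carry_out --plan '[{"x":0,"y":0,"z":0,"wx":0,"wy":0,"wz":0,"hand":1},{"x":0,"y":0,"z":0,"wx":0,"wy":0,"wz":0,"hand":1},{"x":0,"y":0,"z":0,"wx":0,"wy":0,"wz":-1,"hand":1},{"x":0,"y":0,"z":0,"wx":0,"wy":0,"wz":-1,"hand":1},{"x":0,"y":0,"z":0,"wx":0,"wy":0,"wz":-1,"hand":1},{"x":0,"y":0,"z":0,"wx":0,"wy":0,"wz":-1,"hand":1},{"x":0,"y":0,"z":0,"wx":0,"wy":0,"wz":-1,"hand":1},{"x":0,"y":0,"z":0,"wx":0,"wy":0,"wz":-1,"hand":1},{"x":0,"y":0,"z":0,"wx":0,"wy":0,"wz":-1,"hand":1},{"x":0,"y":0,"z":0,"wx":0,"wy":0,"wz":-1,"hand":1},{"x":0,"y":0,"z":0,"wx":0,"wy":0,"wz":-1,"hand":1},{"x":0,"y":0,"z":0,"wx":0,"wy":0,"wz":-1,"hand":1}]' --squeeze 25

```text
clock: 41.92
ee_pos: [0.5231, -0.218, 0.2193]
tool_rot: [-2.482, -1.88, 0.016]
force: [-0.3, 1.0, -2.4]
width: 0.679
```

>>> carry_out --plan '[{"x":0,"y":0,"z":0,"wx":0,"wy":0,"wz":-1,"hand":1},{"x":0,"y":0,"z":0,"wx":0,"wy":0,"wz":-1,"hand":1},{"x":0,"y":0,"z":0,"wx":0,"wy":0,"wz":-1,"hand":1},{"x":0,"y":0,"z":0,"wx":0,"wy":0,"wz":-1,"hand":1},{"x":0,"y":0,"z":0,"wx":0,"wy":0,"wz":-1,"hand":1},{"x":0,"y":0,"z":0,"wx":0,"wy":0,"wz":-1,"hand":1},{"x":0,"y":0,"z":0,"wx":0,"wy":0,"wz":-1,"hand":1},{"x":0,"y":0,"z":0,"wx":0,"wy":0,"wz":-1,"hand":1},{"x":0,"y":0,"z":0,"wx":0,"wy":0,"wz":-1,"hand":1},{"x":0,"y":0,"z":0,"wx":0,"wy":0,"wz":-1,"hand":1},{"x":0,"y":0,"z":0,"wx":0,"wy":0,"wz":-1,"hand":1},{"x":0,"y":0,"z":0,"wx":0,"wy":0,"wz":-1,"hand":1}]'

```text
clock: 43.42
ee_pos: [0.521, -0.2167, 0.2123]
tool_rot: [-1.458, -2.737, -0.006]
force: [0.3, 0.3, -1.8]
width: 0.685
```

Run:
```python
from h import *
pos,T=place(-.095,-.02,.13); to(pos,T,1)
to(env.state()["ee_pos"],frame([0,0,-1],RR[:,1]),1)
```

```text
q6 -1.18 ee [ 0.521 -0.217  0.212] width 0.685
pure turn, deg/4: [ 0.79  4.38 -5.18]  shift/.04 in target axes: [5.55 7.78 1.31]  in present axes: [ 8.09  5.24 -0.44]
q6 -1.18 ee [ 0.521 -0.217  0.212] width 0.685
pure turn, deg/4: [-0.12 -0.57 -5.22]  shift/.04 in target axes: [0. 0. 0.]  in present axes: [0. 0. 0.]
```

>>> carry_out --plan '[{"x":0,"y":0,"z":-0.1,"wx":0,"wy":-0.1,"wz":-0.9,"hand":1},{"x":0,"y":0,"z":-0.1,"wx":0,"wy":-0.1,"wz":-0.9,"hand":1},{"x":0,"y":0,"z":-0.1,"wx":0,"wy":-0.1,"wz":-0.9,"hand":1},{"x":0,"y":0,"z":-0.1,"wx":0,"wy":-0.1,"wz":-0.9,"hand":1},{"x":0,"y":0,"z":-0.1,"wx":0,"wy":-0.1,"wz":-0.9,"hand":1},{"x":0,"y":0,"z":-0.1,"wx":0,"wy":-0.1,"wz":-0.7,"hand":1},{"x":0.3,"y":0.7,"z":0,"wx":0,"wy":0,"wz":0,"hand":1},{"x":0.4,"y":0.8,"z":0,"wx":0,"wy":0,"wz":0,"hand":1},{"x":0.5,"y":0.8,"z":0,"wx":0,"wy":0,"wz":0,"hand":1},{"x":0.5,"y":0.8,"z":0,"wx":0,"wy":0,"wz":0,"hand":1},{"x":0,"y":0,"z":0,"wx":0,"wy":0,"wz":0,"hand":1}]'

```text
clock: 44.8
ee_pos: [0.5349, -0.0723, 0.23]
tool_rot: [-0.935, -2.99, 0.009]
force: [0.0, -1.4, -2.3]
width: 0.68
```

Run:
```python
from h import *
pos,T=place(-.095,-.02,.13); to(pos,T,1)
p=viewer.camera("scene");hang(p,-35.2)
save(p,"s10.png",4,(180,90,340,220))
g,T=held(p,0)
d=-T[:,0];y=T[:,1]
for f in(-10,0,10):
    f=np.radians(f);u=T[:,2]*np.cos(f)+d*np.sin(f);n=d*np.cos(f)-T[:,2]*np.sin(f)
    print(np.degrees(f),[((proj(p,g+u*L+n*.006+y*w)-[180,90])*4).round().tolist()[0] for L in(.109,-.011) for w in(-.03,.03)])
```

```text
q6 -1.3 ee [ 0.535 -0.072  0.23 ] width 0.68
pure turn, deg/4: [-0.14  4.9   0.1 ]  shift/.04 in target axes: [3.71 4.63 1.12]  in present axes: [ 3.83  4.66 -0.23]
hang angle (np.float64(0.7403258655804481), np.float64(-5.0))
-10.0 [[174.0, 225.0], [273.0, 210.0], [165.0, 110.0], [276.0, 94.0]]
0.0 [[179.0, 250.0], [279.0, 235.0], [164.0, 106.0], [276.0, 90.0]]
10.0 [[184.0, 272.0], [285.0, 256.0], [164.0, 102.0], [275.0, 87.0]]
```

View pics/s10.png

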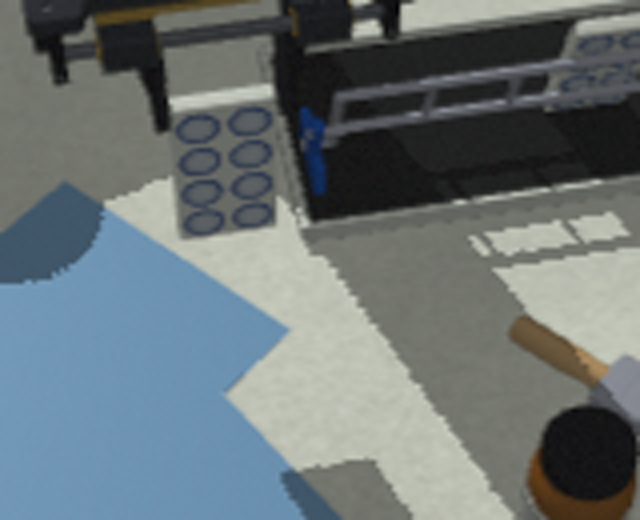

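Run:
```python
from h import *
pos,_=place(-.095,-.02,.13);T=place(0,0,0,16)[1]; to(pos,T,1)
```

```text
q6 -1.3 ee [ 0.536 -0.075  0.23 ] width 0.677
pure turn, deg/4: [-0.14  3.94  0.07]  shift/.04 in target axes: [3.83 4.67 0.88]  in present axes: [ 3.89  4.7  -0.24]
```

>>> carry_out --plan '[{"x":0.6,"y":0.75,"z":-0.1,"wx":0,"wy":0.65,"wz":0,"hand":1},{"x":0.6,"y":0.75,"z":0.05,"wx":0,"wy":0.65,"wz":0,"hand":1},{"x":0.6,"y":0.75,"z":0.05,"wx":0,"wy":0.65,"wz":0,"hand":1},{"x":0.6,"y":0.75,"z":0.1,"wx":0,"wy":0.65,"wz":0,"hand":1},{"x":0.6,"y":0.75,"z":0.1,"wx":0,"wy":0.65,"wz":0,"hand":1},{"x":0.6,"y":0.75,"z":0.1,"wx":0,"wy":0.65,"wz":0,"hand":1},{"x":0,"y":0,"z":0,"wx":0,"wy":0,"wz":0,"hand":1}]'

```text
clock: 45.78
ee_pos: [0.5265, 0.1515, 0.2326]
tool_rot: [-0.881, -2.737, -0.108]
force: [-0.1, -1.1, -3.6]
width: 0.678
```

Run:
```python
from h import *
T=place(0,0,0,16)[1]
to(place(-.095,-.02,.04)[0],T,1)
```

```text
q6 -1.0 ee [0.526 0.151 0.233] width 0.678
pure turn, deg/4: [-0.11  0.06 -0.14]  shift/.04 in target axes: [-0.13  0.18  2.14]  in present axes: [-0.12  0.2   2.14]
```

>>> carry_out --plan '[{"x":-0.12,"y":0.18,"z":0.5,"wx":-0.11,"wy":0.06,"wz":-0.14,"hand":1},{"x":0,"y":0,"z":0.7,"wx":0,"wy":0,"wz":0,"hand":1},{"x":0,"y":0,"z":0.7,"wx":0,"wy":0,"wz":0,"hand":1},{"x":0,"y":0,"z":0.2,"wx":0,"wy":0,"wz":0,"hand":1},{"x":0,"y":0,"z":0,"wx":0,"wy":0,"wz":0,"hand":1}]'

```text
clock: 46.4
ee_pos: [0.5214, 0.1597, 0.1485]
tool_rot: [-0.88, -2.747, -0.12]
force: [-0.2, -0.2, -2.1]
width: 0.678
```

Run:
```python
from h import *
T=place(0,0,0,16)[1]
to(place(-.095,0,.006)[0],T,1)
```

```text
q6 -1.03 ee [0.521 0.16  0.148] width 0.678
pure turn, deg/4: [ 0.04  0.16 -0.08]  shift/.04 in target axes: [-0.48  0.09  0.74]  in present axes: [-0.47  0.09  0.74]
```

>>> carry_out --plan '[{"x":-0.2,"y":0.09,"z":0.35,"wx":0,"wy":0.1,"wz":-0.08,"hand":1},{"x":-0.2,"y":0,"z":0.3,"wx":0,"wy":0,"wz":0,"hand":1},{"x":-0.05,"y":0,"z":0.1,"wx":0,"wy":0,"wz":0,"hand":1},{"x":0,"y":0,"z":0,"wx":0,"wy":0,"wz":0,"hand":1}]'

```text
clock: 46.9
ee_pos: [0.5384, 0.1544, 0.1175]
tool_rot: [-0.873, -2.755, -0.128]
force: [-3.0, 0.6, -1.4]
width: 0.677
```

Run:
```python
from h import *
T=place(0,0,0,16)[1]
to(place(-.095,0,.0)[0],T,1); s=env.state(); print(RR.T@s["force"],RR.T@(s["ee_pos"]-rk))
```

```text
q6 -1.05 ee [0.538 0.154 0.117] width 0.677
pure turn, deg/4: [0.12 0.22 0.02]  shift/.04 in target axes: [ 0.1  -0.05  0.25]  in present axes: [ 0.11 -0.05  0.25]
[-2.81033111 -1.28239814 -1.39469586] [ 0.04775511 -0.09303837  0.11746114]
```

>>> carry_out --plan '[{"x":0.1,"y":-0.05,"z":0.15,"wx":0.1,"wy":0.2,"wz":0,"hand":1},{"x":0.02,"y":0,"z":0.15,"wx":0,"wy":0,"wz":0,"hand":1},{"x":0.02,"y":0,"z":0.12,"wx":0,"wy":0,"wz":0,"hand":1}]'

```text
clock: 47.28
ee_pos: [0.5391, 0.1552, 0.1164]
tool_rot: [-0.869, -2.759, -0.129]
force: [-2.9, -4.4, 21.2]
width: 0.679
```

Run:
```python
from h import *
T=place(0,0,0,16)[1]
to(place(-.095,0,.0)[0],T,1); s=env.state(); print(RR.T@s["force"],RR.T@(s["ee_pos"]-rk))
```

```text
q6 -1.06 ee [0.539 0.155 0.116] width 0.679
pure turn, deg/4: [0.13 0.25 0.08]  shift/.04 in target axes: [ 0.11 -0.07  0.23]  in present axes: [ 0.12 -0.08  0.23]
[ 0.20030913 -5.28860319 21.16222353] [ 0.04790037 -0.09202441  0.11637992]
```

>>> carry_out --plan '[{"x":0,"y":0,"z":0,"wx":0,"wy":0,"wz":0,"hand":0.1},{"x":0,"y":0,"z":0,"wx":0,"wy":0,"wz":0,"hand":0.1},{"x":0,"y":0,"z":0,"wx":0,"wy":0,"wz":0,"hand":0.1},{"x":0,"y":0,"z":-0.4,"wx":0,"wy":0,"wz":0,"hand":0.1},{"x":0,"y":0,"z":-0.6,"wx":0,"wy":0,"wz":0,"hand":0.1},{"x":0,"y":0,"z":-0.9,"wx":0,"wy":0,"wz":0,"hand":0},{"x":0.5,"y":0,"z":-0.9,"wx":0,"wy":0,"wz":0,"hand":0},{"x":0.9,"y":-0.5,"z":-0.9,"wx":0,"wy":0,"wz":0,"hand":0},{"x":0,"y":-0.9,"z":-0.6,"wx":0,"wy":0,"wz":0,"hand":0},{"x":0,"y":-0.9,"z":0,"wx":0,"wy":0,"wz":0,"hand":0},{"x":0,"y":-0.9,"z":0,"wx":0,"wy":0,"wz":0,"hand":0},{"x":0,"y":0,"z":0,"wx":0,"wy":0,"wz":0,"hand":0}]'

```text
clock: 48.78
ee_pos: [0.4579, 0.0514, 0.3063]
tool_rot: [-0.869, -2.767, -0.131]
force: [-0.0, 0.6, -0.3]
width: 0.999
```

```bash
cat > fit.py <<'E'
from h import *
p=viewer.camera("scene");t=viewer.camera("top");save(p,"f%d.png"%p["shot"],4,(240,40,420,170))
save(t,"t%d.png"%t["shot"],4,(60,150,220,290))
print("shots",p["shot"],t["shot"])
u=np.array([.342,0,.94]);n=np.array([.94,0,-.342])
for y in(.098,.0015,-.092):
    for nm,c,o in(("scene",p,[240,40]),("top",t,[60,150])):
        print(y,nm,[((proj(c,W(*(np.array([.0263,y,.0684])+u*a+n*.006*k+np.array([0,b,0]))))-o)*4).round().tolist()[0] for a,k in((-.06,1),(.06,1),(.06,-1)) for b in(-.03,.03)])
P=plates(t)
print([(round(b["p"],2),np.round(b["centre"])) for b in landmark_of("rest_bar",p)],proj(p,[W(.02-.072*np.cos(a),0,.022+.072*np.sin(a)) for a in(1.7,1.8,1.92)]).round(1).tolist())
for nm in ["brush","mortar","beaker","reagent","wash_bottle","flask"]:
    b=outline_of(nm,t); 
    if b: print(nm,round(b[0]["p"],2),np.round(b[0]["centre"],1))
E
python3 fit.py; ls -t pics | head -2
```

```text
shots 29 30
0.098 scene [[432.0, 296.0], [510.0, 284.0], [480.0, 217.0], [567.0, 205.0], [476.0, 201.0], [562.0, 189.0]]
0.098 top [[256.0, 212.0], [197.0, 170.0], [248.0, 142.0], [186.0, 98.0], [237.0, 153.0], [175.0, 109.0]]
0.0015 scene [[305.0, 315.0], [384.0, 303.0], [340.0, 238.0], [428.0, 225.0], [336.0, 221.0], [423.0, 209.0]]
0.0015 top [[352.0, 280.0], [292.0, 237.0], [351.0, 214.0], [286.0, 169.0], [341.0, 226.0], [276.0, 180.0]]
-0.092 scene [[179.0, 333.0], [260.0, 321.0], [201.0, 257.0], [291.0, 245.0], [198.0, 241.0], [287.0, 228.0]]
-0.092 top [[447.0, 347.0], [386.0, 304.0], [454.0, 286.0], [388.0, 240.0], [444.0, 298.0], [377.0, 252.0]]
plate [0.645 0.341] [0.103 0.052] long axis deg 53.6 0.86
[(0.72, array([330., 107.]))] [[331.3, 100.2], [332.0, 102.3], [332.8, 105.1]]
brush 0.65 [195.3 153.1]
mortar 0.89 [291.5 151.6]
beaker 0.65 [367.7 240.7]
reagent 0.91 [226.3 144.1]
flask 0.74 [167.  147.7]
t30.png
f29.png
```

View pics/f29.png

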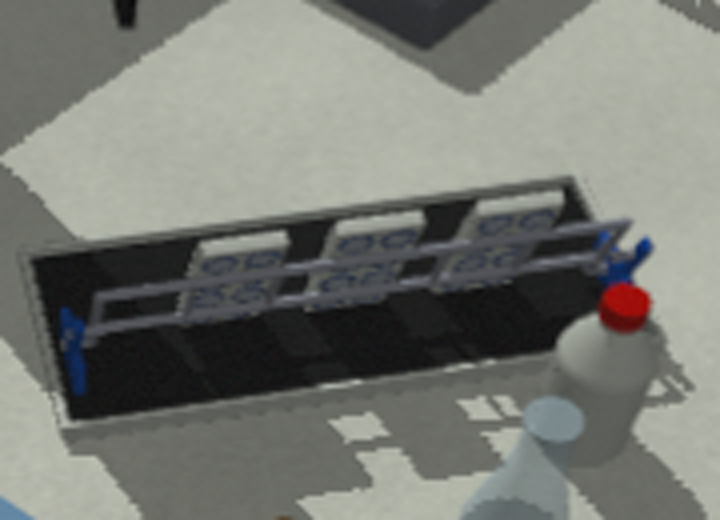

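View pics/t30.png

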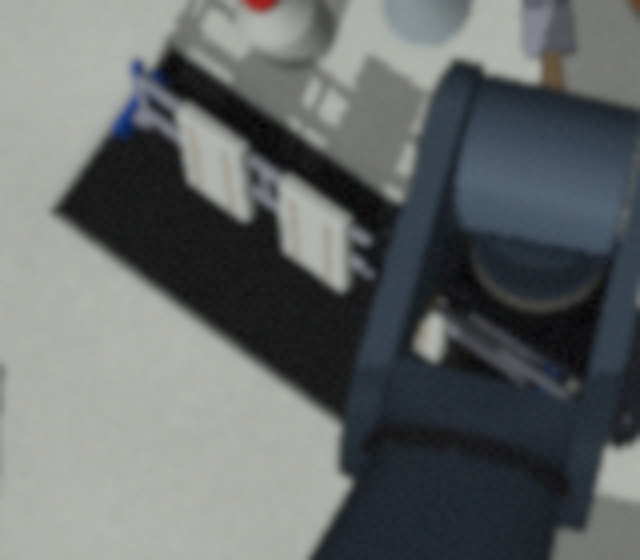

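Run:
```python
from h import *
p=viewer.camera("scene")
im=cv2.resize(p["image"][85:130,280:385,::-1],None,fx=7,fy=7,interpolation=cv2.INTER_CUBIC)
u=np.array([.342,0,.94]);n=np.array([.94,0,-.342])
for y in(.098,.0015,-.092):
    for k in(1,-1):
        q=[(proj(p,W(*(np.array([.0263,y,.0684])+u*a+n*.006*k+np.array([0,b,0]))))[0]+.5-[280,85])*7 for a,b in((-.06,-.03),(-.06,.03),(.06,.03),(.06,-.03))]
        cv2.polylines(im,[np.array(q).round().astype(np.int32)],True,(0,0,255) if k>0 else (0,255,0),1)
raw=cv2.resize(p["image"][85:130,280:385,::-1],None,fx=7,fy=7,interpolation=cv2.INTER_CUBIC)
cv2.imwrite("pics/ov.png",np.vstack([raw,im])[:600])
print(im.shape)
```

```text
(315, 735, 3)
```

View pics/ov.png

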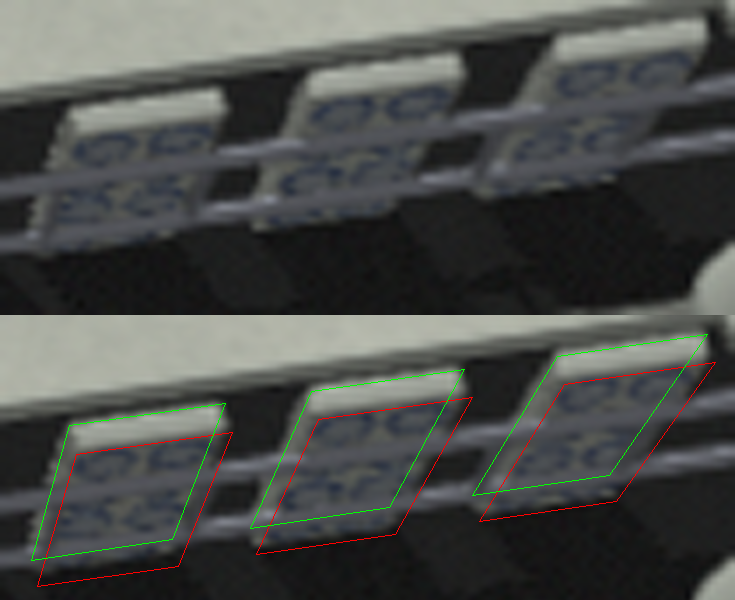

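Run:
```python
from h import *
T=place(0,0,0,-25)[1]
to(W(-.06,-.092,.15),T,1)
```

```text
q6 -1.19 ee [0.459 0.053 0.305] width 1.0
pure turn, deg/4: [ 0.21 -9.91  0.09]  shift/.04 in target axes: [3.93 3.25 2.45]  in present axes: [1.43 3.21 4.43]
```

>>> carry_out --plan '[{"x":0,"y":0,"z":0,"wx":0,"wy":-0.99,"wz":0,"hand":1},{"x":0,"y":0,"z":0,"wx":0,"wy":-0.99,"wz":0,"hand":1},{"x":0,"y":0,"z":0,"wx":0,"wy":-0.99,"wz":0,"hand":1},{"x":0,"y":0,"z":0,"wx":0,"wy":-0.99,"wz":0,"hand":1},{"x":0,"y":0,"z":0,"wx":0,"wy":-0.99,"wz":0,"hand":1},{"x":0,"y":0,"z":0,"wx":0,"wy":-0.99,"wz":0,"hand":1},{"x":0,"y":0,"z":0,"wx":0,"wy":-0.99,"wz":0,"hand":1},{"x":0,"y":0,"z":0,"wx":0,"wy":-0.99,"wz":0,"hand":1},{"x":0,"y":0,"z":0,"wx":0,"wy":-0.99,"wz":0,"hand":1},{"x":0,"y":0,"z":0,"wx":0,"wy":-0.99,"wz":0,"hand":1},{"x":0,"y":0,"z":0,"wx":0,"wy":0,"wz":0,"hand":1}]'

```text
clock: 50.7
ee_pos: [0.4587, 0.0543, 0.3048]
tool_rot: [0.808, 2.575, -0.167]
force: [-0.1, -1.2, -0.6]
width: 0.007
```

Run:
```python
from h import *
T=place(0,0,0,-25)[1]
to(W(-.06,-.092,.15),T,1)
to(W(-.06,-.092,.034),T,1)
```

```text
q6 -0.68 ee [0.459 0.054 0.305] width 0.007
pure turn, deg/4: [0.25 0.26 0.03]  shift/.04 in target axes: [3.91 3.22 2.45]  in present axes: [3.94 3.19 2.43]
q6 -0.68 ee [0.459 0.054 0.305] width 0.007
pure turn, deg/4: [0.25 0.26 0.03]  shift/.04 in target axes: [5.13 3.22 5.08]  in present axes: [5.22 3.14 5.04]
```

>>> carry_out --plan '[{"x":0.7,"y":0.6,"z":0.4,"wx":0.25,"wy":0.26,"wz":0,"hand":1},{"x":0.8,"y":0.65,"z":0.5,"wx":0,"wy":0,"wz":0,"hand":1},{"x":0.8,"y":0.65,"z":0.5,"wx":0,"wy":0,"wz":0,"hand":1},{"x":0.8,"y":0.65,"z":0.5,"wx":0,"wy":0,"wz":0,"hand":1},{"x":0.8,"y":0.65,"z":0.5,"wx":0,"wy":0,"wz":0,"hand":1},{"x":0,"y":0,"z":0,"wx":0,"wy":0,"wz":0,"hand":1}]'

```text
clock: 51.45
ee_pos: [0.4592, 0.2223, 0.1505]
tool_rot: [0.827, 2.586, -0.178]
force: [-0.3, -0.7, 0.4]
width: 0.009
```

Run:
```python
from h import *
T=place(0,0,0,-25)[1]
to(W(-.06,-.092,.034),T,1)
print(RR.T@(env.state()["ee_pos"]-rk))
```

```text
q6 0.06 ee [0.459 0.222 0.151] width 0.009
pure turn, deg/4: [ 0.05  0.06 -0.08]  shift/.04 in target axes: [ 1.32 -0.22  2.6 ]  in present axes: [ 1.33 -0.23  2.59]
[-0.05603468 -0.08326562  0.15053342]
```

>>> carry_out --plan '[{"x":0.33,"y":-0.2,"z":0.65,"wx":0.05,"wy":0.06,"wz":-0.08,"hand":1},{"x":0.33,"y":0,"z":0.65,"wx":0,"wy":0,"wz":0,"hand":1},{"x":0.33,"y":0,"z":0.65,"wx":0,"wy":0,"wz":0,"hand":1},{"x":0.33,"y":0,"z":0.65,"wx":0,"wy":0,"wz":0,"hand":1},{"x":0,"y":0,"z":0,"wx":0,"wy":0,"wz":0,"hand":1}]'

```text
clock: 52.08
ee_pos: [0.4601, 0.2161, 0.0361]
tool_rot: [0.828, 2.582, -0.178]
force: [0.4, -0.0, 0.5]
width: 0.005
```

Run:
```python
from h import *
T=place(0,0,0,-25)[1]
to(W(-.012,-.092,.034),T,1);to(W(-.001,-.092,.034),T,1)
print(RR.T@(env.state()["ee_pos"]-rk))
```

```text
q6 0.55 ee [0.46  0.216 0.036] width 0.005
pure turn, deg/4: [ 0.05  0.11 -0.1 ]  shift/.04 in target axes: [-0.88 -0.11  0.47]  in present axes: [-0.88 -0.1   0.47]
q6 0.55 ee [0.46  0.216 0.036] width 0.005
pure turn, deg/4: [ 0.05  0.11 -0.1 ]  shift/.04 in target axes: [-1.13 -0.11  0.58]  in present axes: [-1.12 -0.1   0.59]
[-0.05176331 -0.08775198  0.03611396]
```

>>> carry_out --plan '[{"x":-0.3,"y":-0.1,"z":0.16,"wx":0,"wy":0,"wz":0,"hand":1},{"x":-0.3,"y":0,"z":0.15,"wx":0,"wy":0,"wz":0,"hand":1},{"x":-0.25,"y":0,"z":0.13,"wx":0,"wy":0,"wz":0,"hand":1},{"x":0,"y":0,"z":0,"wx":0,"wy":0,"wz":0,"hand":1},{"x":-0.13,"y":0,"z":0.06,"wx":0,"wy":0,"wz":0,"hand":1},{"x":0,"y":0,"z":0,"wx":0,"wy":0,"wz":0,"hand":1}]'

```text
clock: 52.82
ee_pos: [0.4997, 0.1845, 0.0401]
tool_rot: [0.832, 2.573, -0.173]
force: [0.2, 1.0, -0.2]
width: 0.008
```

Run:
```python
from h import *
T=place(0,0,0,-25)[1]
to(W(-.001,-.092,.034),T,1)
s=env.state();print(RR.T@(s["ee_pos"]-rk),RR.T@s["force"])
```

```text
q6 0.46 ee [0.5   0.184 0.04 ] width 0.008
pure turn, deg/4: [ 0.12  0.19 -0.18]  shift/.04 in target axes: [ 0.06 -0.03  0.14]  in present axes: [ 0.06 -0.03  0.14]
[-0.00114648 -0.09079017  0.04008272] [-0.42142762  0.8952316  -0.18863294]
```

>>> carry_out --plan '[{"x":-0.06,"y":0,"z":0.08,"wx":0,"wy":0,"wz":0,"hand":1},{"x":-0.07,"y":0,"z":0.06,"wx":0,"wy":0,"wz":0,"hand":1},{"x":0,"y":0,"z":0,"wx":0,"wy":0,"wz":0,"hand":1}]'

```text
clock: 53.2
ee_pos: [0.4998, 0.1844, 0.0396]
tool_rot: [0.824, 2.579, -0.164]
force: [-0.4, -0.3, 1.2]
width: 0.005
```

Run:
```python
from h import *
s=env.state();print(RR.T@(s["ee_pos"]-rk),RR.T@s["force"])
```

```text
[-0.00102358 -0.09075453  0.03958199] [-0.16922998 -0.51797947  1.21331084]
```

>>> carry_out --plan '[{"x":-0.14,"y":0,"z":0.16,"wx":0,"wy":0,"wz":0,"hand":1},{"x":-0.14,"y":0,"z":0.12,"wx":0,"wy":0,"wz":0,"hand":1}]'

```text
clock: 53.45
ee_pos: [0.5013, 0.1833, 0.0377]
tool_rot: [0.815, 2.591, -0.146]
force: [-31.5, 22.4, 41.0]
width: 0.002
```

Run:
```python
from h import *
s=env.state();print(RR.T@(s["ee_pos"]-rk),RR.T@s["force"])
```

```text
[ 0.00081792 -0.09089489  0.03771187] [-38.62981381   0.11201714  41.03362628]
```

>>> carry_out --plan '[{"x":0.3,"y":0,"z":-0.15,"wx":0,"wy":0,"wz":0,"hand":1},{"x":0.5,"y":0,"z":-0.25,"wx":0,"wy":0,"wz":0,"hand":1},{"x":0.5,"y":0,"z":-0.4,"wx":0,"wy":0,"wz":0,"hand":1},{"x":0.3,"y":0,"z":-0.8,"wx":0,"wy":0,"wz":0,"hand":1},{"x":0,"y":0,"z":-0.9,"wx":0,"wy":0,"wz":0,"hand":1},{"x":0,"y":-0.8,"z":-0.9,"wx":0,"wy":0,"wz":0,"hand":1},{"x":0,"y":-0.9,"z":-0.9,"wx":0,"wy":0,"wz":0,"hand":1},{"x":0,"y":-0.9,"z":-0.5,"wx":0,"wy":0,"wz":0,"hand":1},{"x":0,"y":0,"z":0,"wx":0,"wy":0,"wz":0,"hand":1},{"x":0,"y":0,"z":0,"wx":0,"wy":0,"wz":0,"hand":1}]'

```text
clock: 54.7
ee_pos: [0.3221, 0.1754, 0.1852]
tool_rot: [0.806, 2.592, -0.147]
force: [-1.3, 0.5, -0.0]
width: 0.007
```

Run:
```python
from h import *
p=viewer.camera("scene");t=viewer.camera("top")
a=cv2.resize(p["image"][85:130,280:385,::-1],None,fx=7,fy=7,interpolation=cv2.INTER_CUBIC)
b=cv2.resize(t["image"][160:260,70:205,::-1],None,fx=2.8,fy=2.8,interpolation=cv2.INTER_CUBIC)
b2=np.zeros((b.shape[0],735,3),np.uint8);b2[:,:b.shape[1]]=b
c=p["image"][130:270,60:410,::-1]; b2[:c.shape[0],b.shape[1]:b.shape[1]+350]=c[:, :735-b.shape[1]]
cv2.imwrite("pics/fin.png",np.vstack([a,b2])); print(a.shape,b2.shape)
plates(p); plates(t)
for nm in ["brush","mortar","beaker","reagent","wash_bottle","flask"]:
    q=outline_of(nm,p)
    if q: print(nm,round(q[0]["p"],2),np.round(q[0]["centre"],1))
```

```text
(315, 735, 3) (280, 735, 3)
plate [0.537 0.298] [0.058 0.13 ] long axis deg -74.4 0.82
brush 0.75 [340.2 190.5]
mortar 0.67 [256.5 257.7]
beaker 0.94 [ 97.7 247.4]
reagent 0.91 [321.6 212.4]
wash_bottle 0.76 [391.6 135. ]
flask 0.56 [373.8 163.1]
```

View pics/fin.png

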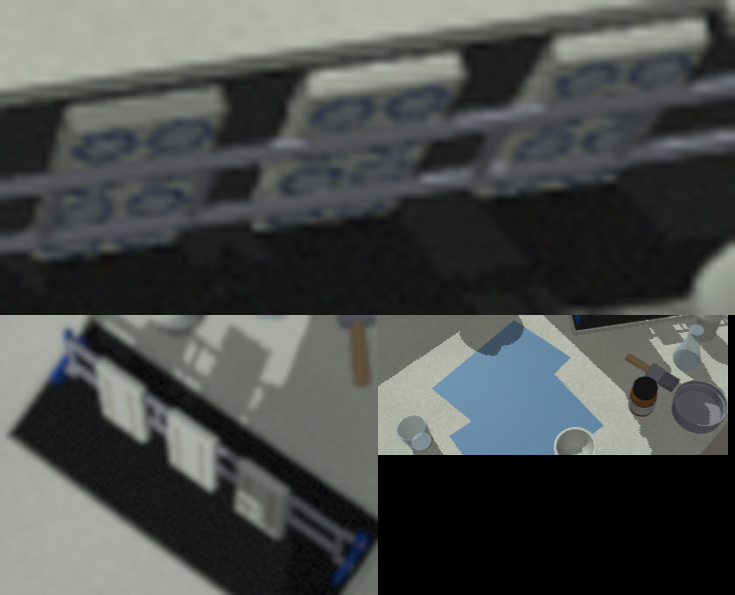

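```bash
python3 -c "
from h import *
print(ticket.close_job())"
```

```text
the job is handed in; nothing more can be done
None
```

The wire rest is up and back at its stop. The three plates that were there stand on end on the pad, wells towards the rest, at about y = +98, +2 and -92 mm in the rack's frame. I saw no fourth plate in either camera. The job was handed in at about 55 s, and no verdict came back.

**How it went:** All three plates lay wells up. I gripped each lightly at one end so that it swung down to hang, then set it leaning against the rest. One plate had been knocked about 3.5 cm aside before I reached it, so I found it again first. I gave the last plate (y = -92) a small push at the bottom, because it looked a few millimetres out. The push force reached about 39 N sideways and 41 N upward. That was on the closed fingertips; I backed off at once and the plate stayed in place.

**Last checks:**
- **Plates:** the final scene and top pictures show all three parallel and leaning against the rest. In the overlay of where flush plates should be, taken before the push, the edges were about 1 to 1.5 pixels off. The lower edge of the last plate was nearly 3 pixels off, and moved about 1 pixel towards flush after the push.
- **Rest:** the network found the bar within 3 pixels of its stop position before the push. After it I only saw in the pictures that it was still back.
- **Bystanders:** those the network had found properly at the start stayed within a few pixels. It first mistook the reagent jar for the rack and missed the flask in the scene view, so for those two I went by the pictures.
- **Disagreement:** the network's plate finder reported only one of the three standing plates in the last picture; I judged the other two by eye.

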